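# Roll the rolling pin out from under the shelf and park it in the board's pin rest

### The arm

A 6-joint arm with a two-finger parallel gripper is mounted at the origin on a cart in front of the work surface, level with it; the furniture and walls round the work are solid. World frame = base frame: x ahead of the robot, y to its left, z up, the work surface at z = 0. Lengths are in mm, angles in rad, forces in N, time in s.
With the tool pointing down it reaches from about 350 to 975 mm from the base axis. Payload 7.1 kg.
Tool frame: the origin (TCP) lies at the very end of the fingers, on their centre line; the grasp point (between the pads) lies grip_point_offset behind it (grip_point_offset is the distance from the TCP to the grasp point, in mm); z points along the fingers, y is the line along which they close (so a half turn about z gives the same grasp; the last joint's range is limited). The gripper opens to 88 mm and grips with 3 to 60 N. Pads are 20 mm wide; open, the fingers measure 115 mm over their backs; the gripper's body (75 mm by 178 mm) begins 61 mm behind the grasp point.
Start: joints at [1.176, 0.423, 1.63, -0, 1.089, -0.019], TCP at [229.353, 581.379, 193.975] pointing down, gripper open.
Joint ranges: [-3, 3], [-0.9, 2.11], [0.09, 2.58], [-1.31, 4.45], [0.11, 2.69], [-2.54, 2.54]. Speed limits (rad/s): [2.39, 2.39, 3.01, 3.14, 3.14, 3.14].

### API

Orientations are given as a rotation vector (axis times angle).
In Python, from station import state, get_image, sign_off, spot_in, regions_of, grip_point_offset gives the robot as it stands.
- The arm moves only by the tool jog_arm, never from a script. Its argument "targets" is a list of rows, each an object of numbers: "dx", "dy", "dz": the shift along the world's x, y, z in m; "rx", "ry", "rz": the turn, a rotation vector about the world's x, y, z in degrees; "grip": the finger opening in m, from 0 to 0.0878. In form: [{"dx": .., "dy": .., "dz": .., "rx": .., "ry": .., "rz": .., "grip": ..}, ...]. A call has 1 to 10 rows; each row is the pose to reach, as a shift and turn from the pose commanded when the call began; what a row does not reach only later rows make up. A row lasts 1/10 s, in which the tool goes at most 50 mm and 8.59 degrees, less where a joint would pass 70% of its speed; a pose out of reach is approached as far as the arm can. A call with a gripper value outside its range is refused whole. The fingers move at their own pace and stop on an object; "grip_force" is the grip in N (left out, the last holds). Time passes only in rows, so rows that repeat a pose let the fingers close. It gives the time, the measured TCP pose, the force, the opening and the grip force at its end, in the units of the state.
- state(): the state, without advancing time (a new reading comes with each control period).
- get_image(name): name is "scene" or "top" or "wrist"; returns a dict with "image" (384x512x3 uint8, blue, green, red), "depth" (384x512 float32, mm along the optical axis (not along the pixel's ray), 0 where there is no reading), "fx", "fy", "cx", "cy" (pixels), "view" (4x4, takes a point from world to camera coordinates). Camera axes: x right, y up, looking along -z (the intrinsics and any distortion apply to the point x, -y, -z); pixel columns grow to the right and rows downward; lengths in mm; the calibration is good to about 2 mm. A picture is of the moment at which its call begins.
- sign_off(): hands the job in; it is judged then, once.
Trained networks look in a picture, given as the dict that the camera call returned (one of the last four; its "shot" number tells which), for a name from the list of things; names that differ only in an ending like _2 or _b are one class to them, and where a whole thing is asked for, a point or a joint stands for the part that bears it (a point fixed in the world has none). Each returns a list of dicts, best first, with "confidence" (0 to 1); they miss things now and then, are a little off and sometimes report something else, mostly with a low value. They report only what shows in the picture. A call takes as long as a camera call.
- spot_in(query, picture): "centre" ([x, y, z] in mm, in the coordinates of the camera as it stood for that picture, good to about 4 mm: the middle of the surface that is visible of it).
- regions_of(query, picture): "pixels" (384x512 bool, what is visible of it).
The state is a dict: "time_s": time; "qpos": joint angles; "joint_velocities": joint speeds; "effort": joint torques, N m; "tcp_pos": TCP position; "tool_rot": TCP orientation; "contact_force": force on the tool from outside, world axes, zero at the start; "wrist_torque": the same for the moment, N m; "gripper_width": finger opening in mm; "grasp_force": force on a finger pad.
Only numpy, scipy, OpenCV 4.12 (cv2) and the standard library are available. Lean on these libraries where they do the work, as an engineer would, in place of code of your own. Each camera call takes 0.05 s, during which the arm holds its last target. There are 200 camera calls.

### The job

The rolling pin has run back on the pastry board until it lies under the front edge of the spice shelf. Bring it out by rolling it forward along the board, not lifting or dragging it, and stop it in the shallow pin rest hollowed into the front half of the board, so that the barrel lies fully bedded in the hollow between its two closed ends and stays there. Do not bump the shelf with its jars, and leave the timer, the garlic and the salt shaker where they are.

Things in the scene. Friction and masses are not known exactly. Their poses are not given: they have to be found in the camera images.
- rolling_pin: one-piece wooden pin, 0.36-0.63 kg: barrel 56 mm thick, 170 long; round-ended handles 50 long, 25 thick; 270 mm in all. Origin mid-barrel on the axis, y along it; z up at the start, x, z turn as it rolls; axis 28 mm above board top. Fingertips pressed on top with 5-15 N and drawn over it roll it at half their speed; pushed from behind it may jam and slide. From 0.1 m/s it stops in 20 mm.
- pastry_board: fixed wooden board 390 (x) x 260 (y) x 24 mm; rounded edges add 12 mm at front and sides. Origin: underside centre; x away from the robot. Ledge 14 mm thick, 18 mm high on the far edge. Pin rest: trough across the top, centred at x = -40 mm, 40 wide, 179 mm long with upright closed ends, 7.6 mm deep: the barrel has 4.5 mm play at each end and sinks about 8 mm; a push of 3 to 6 N drives it out.
- rest (a point): where the pin's origin lies when bedded and centred in the pin rest: 20 mm above the board's top, 40 mm in front of its origin. Axes as the board's: y along the trough. A pin up to 0.12 rad crooked squares itself as it drops, if endwise within 4 mm; more crooked it may wedge until a handle is pushed sideways. Before the trough it can be slid endwise by pushing a handle's end with about 5 N.
- shelf_riser: fixed counter shelf: board 150 (x) x 400 (y) x 14 mm, underside 221 mm above the drainer, 197 mm above the pastry board's top. Two C-shaped steel tube frames carry it from behind (uprights 62 mm beyond its middle), so its front is open; their feet, 12 mm high, lie 185 mm either side of the middle. Jars 106 mm tall stand on it. Origin under its middle at drainer level, x away from the robot.
- shelf_edge (a point): middle of the lower front edge of the shelf board. The pin starts with its axis within 15 mm of straight below this edge: an upright tool cannot get behind it; one leaning 35 to 45 degrees, body towards the robot and fingertips pointing away and down, can reach over the pin and behind it.
- timer: kitchen timer, 67 mm across, 49 mm high, loose on the board in front of the pin rest, its centre about 81 mm nearer the robot than the trough's middle. Origin under its middle. To be left alone.
- garlic: garlic bulb, 60 mm across, 59 mm high, loose on the board in front of the pin rest beside the timer (the two may have changed places). Origin under its middle. To be left alone.
- salt_shaker: salt shaker 44 mm across, 90 mm high, loose beside the tap, at the right of the sink bowl's far edge. Origin under its middle. To be left alone.

How it is judged (in metres and radians):
On the way, in this order (a step that is already met when the one before it is completed fails the run):
1. the pin has rolled a quarter turn, lying on the board (angle between rolling_pin's own z axis and vertical above 1.3 rad), for 0.02 s.
2. the pin has rolled on to about half a turn, lying on the board (angle between rolling_pin's own z axis and vertical above 2.5 rad), for 0.02 s.
At the end, for the whole second after the job is handed in: the barrel lies bedded in the pin rest: the pin's origin within 3 mm of its bedded height and within 10 mm of the middle of the hollow, the pin parallel to the hollow within 0.06 rad, at rest (z of rolling_pin in the frame of rest between -0.004 and 0.003 m and horizontal distance between rolling_pin and rest below 0.01 m and angle between the y axis of rolling_pin and the y axis of rest, either way round below 0.06 rad and linear speed of rolling_pin below 0.01 m/s and angular speed of rolling_pin below 0.3 rad/s); the robot touches nothing.
It fails at once if the pin is lifted more than 12 mm off the board (z of rolling_pin in the frame of pastry_board above 0.064 m).
It fails at once if the pin falls off the board (z of rolling_pin in the frame of pastry_board below 0.036 m).
It fails at once if the shelf is bumped with more than 15 N (contact force between any of the arm, the fingers and shelf_riser above 15 N).
It fails at once if the timer or the garlic is moved more than 12 mm (distance of any of timer, garlic from where it was at the start of the episode above 0.012 m).
It fails at once if the salt shaker is moved more than 12 mm (distance of salt_shaker from where it was at the start of the episode above 0.012 m).
It also fails if it takes over 67 s, if anything falls off the work surface, if the arm or the gripper's body presses on something with over 40 N, if the wrist force passes 120 N, or if a joint passes its speed limit or range.

## Working session

There is one attempt and no reset: what is moved stays moved. The work goes in short steps, Python scripts to look and compute and a tool call to move; the robot and the scene stay as the last step left them, time stands still between calls to the robot, and variables do not carry over. Pictures are saved under pics/ and viewed, at most 10 in all, crops included, and the job is handed in when it is done.

Besides the shell and the picture viewer there is one more tool, called after "Emit:" as name(argument=value, ...) on one line, values as JSON. jog_arm: Moves the arm, as the interface text tells. Its arguments: {"type":"object","properties":{"targets":{"type":"array"},"grip_force":{"type":"number"}},"required":["targets"]}

```bash
mkdir -p pics; ls
cat > h.py <<'E'
import numpy as np, cv2
from station import *
def cloud(p):
    d=p["depth"].astype(float); v,u=np.mgrid[0:384,0:512]
    c=np.stack([(u-p["cx"])/p["fx"]*d,-(v-p["cy"])/p["fy"]*d,-d,np.ones_like(d)],-1)
    w=c@np.linalg.inv(p["view"]).T
    w=w[...,:3]; w[d<=0]=np.nan; return w
def toworld(p,c): return (np.linalg.inv(p["view"])@np.r_[c,1])[:3]
E
python3 - <<'E'
from h import *
np.set_printoptions(precision=1,suppress=True)
print(state(), grip_point_offset)
ims=[]
for n in ["scene","top"]:
    p=get_image(n); cv2.imwrite(f"pics/{n}0.png",p["image"]); w=cloud(p)
    print(n,[k for k in p], p["view"])
    for q in ["rolling_pin","pastry_board","shelf_riser","timer","garlic","salt_shaker"]:
        r=spot_in(q,p); g=regions_of(q,p)
        print(q,[(round(a["confidence"],2),toworld(p,a["centre"])) for a in r[:2]])
        for a in g[:1]:
            m=a["pixels"]; x=w[m]; x=x[~np.isnan(x[:,0])]; 
            if len(x): print("   reg",round(a["confidence"],2),m.sum(),np.percentile(x,[2,50,98],axis=0).tolist())
E
```

```text
pics
{'time_s': 0.0, 'qpos': array([ 1.2,  0.4,  1.6,  0. ,  1.1, -0. ]), 'joint_velocities': array([-0.,  0.,  0., -0.,  0., -0.]), 'effort': array([  0. , -54.5, -27.4,   0.1,   0. ,  -0. ]), 'tcp_pos': array([229.1, 580.8, 193.2]), 'tool_rot': array([-0.6, -3.1,  0. ]), 'contact_force': array([ 0.4, -0. ,  0.6]), 'wrist_torque': array([0., 0., 0.]), 'grasp_force': 0.0, 'gripper_width': 87.77887864732624} 18.700000000000003
scene ['image', 'depth', 'fx', 'fy', 'cx', 'cy', 'view', 'shot'] [[  -0.6   -0.8   -0.   373.6]
 [   0.4   -0.3    0.9 -279.5]
 [  -0.7    0.5    0.5 -614.9]
 [   0.     0.     0.     1. ]]
rolling_pin [(0.86, array([552.5, 306. ,  62.6]))]
   reg 0.78 2152 [[533.8561533175562, 177.63937979750526, 24.18011667714502], [550.9416387386224, 303.437222154982, 62.92175497328202], [583.101535994315, 417.0721019880976, 79.54599567438329]]
pastry_board [(0.93, array([415.5, 344.8,  19.7]))]
   reg 0.56 14594 [[278.56393896537867, 189.01642765014367, 12.73000748781658], [414.2784545428412, 345.32988351220627, 23.080983202341656], [669.0837012281993, 457.31466332879023, 40
[... 1642 characters left out ...]
timer [(0.74, array([361.1, 365.6,  64.9]))]
   reg 0.97 526 [[332.74728069973196, 338.0834636447573, 34.58709683614825], [360.29723242874513, 364.71744061367207, 63.76730106360736], [390.8648620035908, 400.73490181051494, 76.4308867400656]]
garlic []
   reg 0.57 356 [[336.0994368788753, 260.9882757355755, 45.46241017148824], [359.3697231921517, 283.13670229812857, 63.51253725764553], [386.40134411974896, 309.24028403898075, 78.33644103824741]]
salt_shaker [(0.83, array([ 592. , -106.6,   72.3]))]
   reg 0.54 253 [[579.4033476537968, -125.1424254762054, 5.130287155298212], [591.4606349141685, -107.10074434147528, 70.11656073169178], [611.5706588623092, -93.49405552331635, 89.43083776787735]]
```

View pics/top0.png

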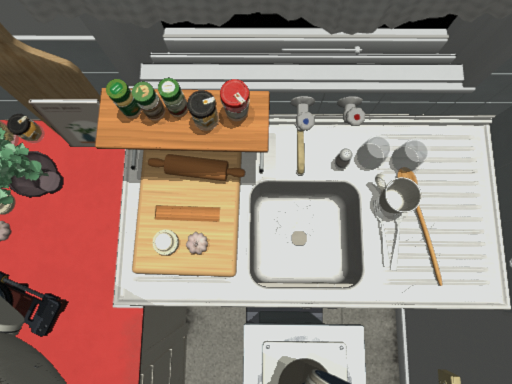

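View pics/scene0.png

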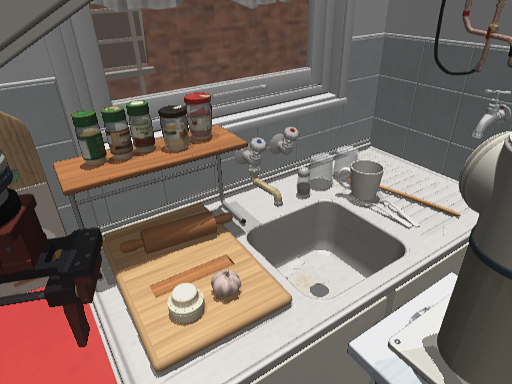

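```bash
cat > m.py <<'E'
from h import *
np.set_printoptions(precision=2,suppress=True)
def fitline(P): # least squares x = a + b*y, with trimming
    P=np.array(P)
    for _ in range(4):
        b,a=np.polyfit(P[:,1],P[:,0],1); r=P[:,0]-a-b*P[:,1]; P=P[abs(r)<max(2.0*r.std(),.8)]
    return a,b,len(P),r.std()
def pin(w,m=None):
    # cylinder fit to barrel points: robust LSQ over axis x=a+b*(y-300), z fixed
    from scipy.optimize import least_squares
    X=w[m]; X=X[~np.isnan(X[:,0])]; X=X[(X[:,2]>35)&(X[:,2]<90)]
    def f(p,X):
        a,b,z=p; d=np.array([b,1]); d/=np.hypot(*d)
        n=(X[:,0]-a)*d[1]-(X[:,1]-300)*d[0]
        return np.hypot(n,X[:,2]-z)-28
    p=np.array([np.median(X[:,0]),0,52.])
    best=least_squares(f,p,args=(X,),loss="soft_l1",f_scale=1.5).x
    r=f(best,X); inl=abs(r)<4; 
    best=least_squares(f,best,args=(X[inl],),loss="soft_l1",f_scale=1.).x
    d=np.array([best[1],1]);d/=np.hypot(*d)
    t=(X-[best[0],300,0])[:,:2]@d
    tb=t[abs(f(best,X))<4]
    return best,inl.sum(),np.percentile(t,[0.5,99.5]),np.percentile(tb,[.5,99.5])
E
python3 - <<'E'
from m import *
for n in ["scene","top"]:
    p=get_image(n); w=cloud(p)
    m=regions_of("rolling_pin",p)[0]["pixels"]
    print(n,"pin",pin(w,m))
    r=regions_of("pastry_board",p); 
    # board: depth-based below-top points = trough
    x=w.reshape(-1,3); x=x[~np.isnan(x[:,0])]
    s=x[(abs(x[:,0]-430)<60)&(abs(x[:,1]-300)<125)]
    print("top z", np.median(s[(s[:,2]>22)&(s[:,2]<28)][:,2]))
    t=s[(s[:,2]<21.5)&(s[:,2]>12)]
    print("trough pts",len(t),np.percentile(t,[2,25,50,75,98],axis=0))
    if len(t)>20:
        print(cv2.minAreaRect(t[:,:2].astype(np.float32)), np.polyfit(t[:,1],t[:,0],1))
    b=x[(abs(x[:,2]-24.5)<3.5)&(x[:,0]>250)&(x[:,0]<560)&(x[:,1]>120)&(x[:,1]<500)]
    print("board",np.percentile(b,[.5,2,98,99.5],axis=0), cv2.minAreaRect(b[:,:2].astype(np.float32)))
E
```

```text
scene pin (array([569.93,   0.12,  51.25]), np.int64(1690), array([-136.17,  124.08]), array([-90.32,  76.91]))
top z 23.456082176011137
trough pts 1000 [[402.46 181.06  14.44]
 [441.91 270.52  16.13]
 [450.58 318.04  17.37]
 [457.43 367.89  19.33]
 [466.38 405.12  21.42]]
((430.650390625, 301.8116455078125), (244.3263702392578, 116.27996063232422), 89.72756958007812) [  0.06 430.16]
board [[281.67 183.56  21.1 ]
 [285.3  188.5   21.32]
 [551.57 452.37  25.25]
 [557.89 455.88  25.87]] ((421.19915771484375, 319.1148986816406), (276.6128234863281, 283.3941345214844), 88.54402160644531)
top pin (array([568.58,   0.12,  52.33]), np.int64(1213), array([-136.02,  123.18]), array([-89.94,  76.9 ]))
top z 24.665332577512345
trough pts 855 [[387.75 178.61  13.85]
 [434.3  256.52  17.01]
 [444.3  307.08  18.54]
 [453.2  357.45  20.18]
 [480.72 405.92  21.42]]
((431.0272216796875, 300.220703125), (246.54042053222656, 117.51042175292969), 89.52339935302734) [  0.05 427.15]
board [[280.28 182.23  21.12]
 [284.94 186.65  21.37]
 [546.98 452.79  27.62]
 [554.53 457.51  27.88]] ((418.0049743652344, 319.0341796875), (280.28955078125, 279.50701904296875), 88.44418334960938)
```

The pictures show the pin under the shelf edge at top-view pixels (150–245, 155–180), the trough at (155–219, 206–221), the timer at (165, 242), the garlic at (197, 243), and the shaker at (344, 157). The arm is off to the left.

```bash
cat >> m.py <<'E'
def onplane(p,u,v,z):
    Vi=np.linalg.inv(p["view"]); o=Vi[:3,3]
    c=np.stack([(u-p["cx"])/p["fx"],-(v-p["cy"])/p["fy"],-np.ones_like(u,float)],-1)
    d=c@Vi[:3,:3].T
    return o+d*((z-o[2])/d[...,2])[...,None]
E
python3 - <<'E'
from m import *
for n in ["scene","top"]:
    p=get_image(n); w=cloud(p); im=p["image"].astype(int)
    v,u=np.mgrid[0:384,0:512]
    P=onplane(p,u,v,24.)
    roi=(abs(P[...,0]-440)<38)&(abs(P[...,1]-318)<115)
    sat=im[...,0]  # blue
    hsv=cv2.cvtColor(p["image"],cv2.COLOR_BGR2LAB).astype(int)
    g=im[...,1]; th,_=cv2.threshold(g[roi].astype(np.uint8),0,255,cv2.THRESH_OTSU)
    m=(roi&(g<=th)).astype(np.uint8)
    k,l,s,c=cv2.connectedComponentsWithStats(m); i=1+np.argmax(s[1:,4]); q=P[l==i][:,:2]
    print(n,th,s[i],cv2.minAreaRect(q.astype(np.float32)),q.mean(0),np.polyfit(q[:,1],q[:,0],1))
    # board edge rect & shelf
    r=[a for a in regions_of("shelf_riser",p)][:1]
    if r:
        x=w[r[0]["pixels"]]; x=x[abs(x[:,2]-235)<4]
        print("shelf top",cv2.minAreaRect(x[:,:2].astype(np.float32)))
        ys=np.arange(130,470,20); e=[(np.nanpercentile(x[abs(x[:,1]-y)<10][:,0],1),y) for y in ys if (abs(x[:,1]-y)<10).sum()>10]
        print("front edge",np.polyfit([b for a,b in e],[a for a,b in e],1), [round(a) for a,b in e])
    for q in ["timer","garlic"]:
        r=regions_of(q,p)
        if r:
            x=w[r[0]["pixels"]]; x=x[(x[:,2]>30)]; print(q,np.nanpercentile(x,[1,50,99],axis=0).tolist())
E
```

```text
scene 158.0 [ 150  254   85   44 1107] ((441.4647216796875, 318.05364990234375), (179.45191955566406, 47.51795959472656), 88.63398742675781) [443.61 320.51] [  0.04 431.39]
shelf top ((671.1419067382812, 299.0244445800781), (396.07708740234375, 223.134765625), 89.09290313720703)
front edge [  0.02 556.31] [559, 559, 559, 559, 559, 560, 560, 561, 562, 563, 562, 562, 563, 563, 563, 563, 564]
timer [[330.2965379918901, 338.64563196857785, 30.915400371049312], [346.90330989624863, 373.88248624475966, 55.78739958018599], [381.315930292862, 401.5505766802269, 73.31938830606128]]
garlic [[333.97157644481, 262.970233677486, 35.98082585314939], [348.5439198595307, 293.1299694588839, 58.467142888267006], [376.99946686689805, 312.1626063323008, 76.06108709948244]]
top 158.0 [154 205  66  17 956] ((444.27960205078125, 320.0768737792969), (180.03375244140625, 41.26422882080078), 87.98871612548828) [444.1  319.75] [  0.03 434.71]
shelf top ((646.00830078125, 299.03973388671875), (399.3411865234375, 172.4937286376953), 88.90254211425781)
front edge [  0.02 555.81] [558, 559, 559, 559, 560, 559, 559, 561, 561, 561, 561, 562, 563, 563, 563, 563, 564]
timer [[330.6601632539832, 337.63440549361235, 36.03419074198983], [360.50931511223496, 364.26448304418295, 66.17407003783921], [393.50901937291565, 400.45270913014593, 77.13475630762609]]
garlic [[336.17596234271394, 260.0218609447495, 50.92619757400492], [359.96684252052705, 282.9308944526766, 63.94282430450539], [386.20851721457996, 309.54672021895107, 81.50488927646693]]
```

```bash
cat > t.py <<'E'
from m import *
from scipy.spatial.transform import Rotation as R
def tgt(yaw,lean):
    # tool z (along fingers) tilted 'lean' deg away from the robot, closing axis along the pin; yaw deg about z
    X=np.array([[-1,0,0],[0,1,0],[0,0,-1.]]).T
    return R.from_euler("z",yaw,degrees=True)*R.from_euler("y",-lean,degrees=True)*R.from_matrix(X)
def turn(R0,yaw,lean): return (tgt(yaw,lean)*R0.inv()).as_rotvec(degrees=True)
E
python3 - <<'E'
from t import *
s=state(); R0=R.from_rotvec(s["tool_rot"]); print(R0.as_matrix())
print("turn",turn(R0,-6.9,40), "shift",np.array([530,296,150])-[229.353,581.379,193.975])
p=get_image("wrist"); o=np.linalg.inv(p["view"])[:3,3]; print("cam in tool",R0.inv().apply(o-s["tcp_pos"]))
E
```

```text
[[-0.93  0.37 -0.  ]
 [ 0.37  0.93 -0.  ]
 [ 0.   -0.   -1.  ]]
turn [ -9.85 -38.88  14.03] shift [ 300.65 -285.38  -43.97]
cam in tool [  76.67   -0.87 -191.37]
```

Emit:
jog_arm(targets=[{"dx": 0.03,"dy": -0.03,"dz": 0.02,"rx": -1.4,"ry": -5.6,"rz": 2},{"dx": 0.06,"dy": -0.06,"dz": 0.03,"rx": -2.8,"ry": -11.1,"rz": 4},{"dx": 0.09,"dy": -0.09,"dz": 0.03,"rx": -4.2,"ry": -16.7,"rz": 6},{"dx": 0.12,"dy": -0.12,"dz": 0.03,"rx": -5.6,"ry": -22.2,"rz": 8},{"dx": 0.15,"dy": -0.15,"dz": 0.03,"rx": -7,"ry": -27.8,"rz": 10},{"dx": 0.18,"dy": -0.18,"dz": 0.02,"rx": -8.4,"ry": -33.3,"rz": 12},{"dx": 0.22,"dy": -0.21,"dz": 0.0,"rx": -9.8,"ry": -38.9,"rz": 14},{"dx": 0.26,"dy": -0.245,"dz": -0.02,"rx": -9.8,"ry": -38.9,"rz": 14},{"dx": 0.301,"dy": -0.285,"dz": -0.044,"rx": -9.8,"ry": -38.9,"rz": 14},{"dx": 0.301,"dy": -0.285,"dz": -0.044,"rx": -9.8,"ry": -38.9,"rz": 14}])

```text
invalid input at $.targets[0]: expected keys dx, dy, dz, rx, ry, rz, grip
```

Emit:
jog_arm(targets=[{"dx": 0.03,"dy": -0.03,"dz": 0.02,"rx": -1.4,"ry": -5.6,"rz": 2,"grip": 0.087},{"dx": 0.06,"dy": -0.06,"dz": 0.03,"rx": -2.8,"ry": -11.1,"rz": 4,"grip": 0.087},{"dx": 0.09,"dy": -0.09,"dz": 0.03,"rx": -4.2,"ry": -16.7,"rz": 6,"grip": 0.087},{"dx": 0.12,"dy": -0.12,"dz": 0.03,"rx": -5.6,"ry": -22.2,"rz": 8,"grip": 0.087},{"dx": 0.15,"dy": -0.15,"dz": 0.03,"rx": -7,"ry": -27.8,"rz": 10,"grip": 0.087},{"dx": 0.18,"dy": -0.18,"dz": 0.02,"rx": -8.4,"ry": -33.3,"rz": 12,"grip": 0.087},{"dx": 0.22,"dy": -0.21,"dz": 0.0,"rx": -9.8,"ry": -38.9,"rz": 14,"grip": 0.087},{"dx": 0.26,"dy": -0.245,"dz": -0.02,"rx": -9.8,"ry": -38.9,"rz": 14,"grip": 0.087},{"dx": 0.301,"dy": -0.285,"dz": -0.044,"rx": -9.8,"ry": -38.9,"rz": 14,"grip": 0.087},{"dx": 0.301,"dy": -0.285,"dz": -0.044,"rx": -9.8,"ry": -38.9,"rz": 14,"grip": 0.087}])

```text
time_s: 3.05
tcp_pos: [531.2, 293.6, 148.4]
tool_rot: [0.149, 2.441, -0.055]
contact_force: [0.0, 1.0, 0.5]
gripper_width: 86.8
grasp_force: 0.0
```

Run:
```python
from t import *
s=state(); R0=R.from_rotvec(s["tool_rot"]); print(R0.as_matrix(),turn(R0,-6.9,40),s["qpos"],s["time_s"],s["tcp_pos"])
```

```text
[[-0.76  0.12  0.64]
 [ 0.09  0.99 -0.08]
 [-0.64 -0.   -0.77]] [ 0.03 -0.07  0.12] [ 0.77  0.38  2.09 -1.26  0.55  0.39] 3.05 [531.22 293.58 148.44]
```

Emit:
jog_arm(targets=[{"dx": 0.03,"dy": -0.001,"dz": -0.04,"rx": 0,"ry": 0,"rz": 0,"grip": 0.087},{"dx": 0.062,"dy": -0.001,"dz": -0.045,"rx": 0,"ry": 0,"rz": 0,"grip": 0.087},{"dx": 0.062,"dy": -0.001,"dz": -0.055,"rx": 0,"ry": 0,"rz": 0,"grip": 0.087},{"dx": 0.062,"dy": -0.001,"dz": -0.062,"rx": 0,"ry": 0,"rz": 0,"grip": 0.087},{"dx": 0.062,"dy": -0.001,"dz": -0.064,"rx": 0,"ry": 0,"rz": 0,"grip": 0.087},{"dx": 0.062,"dy": -0.001,"dz": -0.064,"rx": 0,"ry": 0,"rz": 0,"grip": 0.087}])

```text
time_s: 3.65
tcp_pos: [593.6, 302.4, 97.3]
tool_rot: [0.154, 2.465, -0.067]
contact_force: [-0.2, -0.4, -0.5]
gripper_width: 86.9
grasp_force: 0.0
```

Run:
```python
from t import *
s=state(); R0=R.from_rotvec(s["tool_rot"]); print(turn(R0,-6.9,40),s["qpos"],s["joint_velocities"],s["tcp_pos"])
```

```text
[ 0.37 -1.49  0.44] [ 0.69  0.53  1.98 -1.31  0.5   0.4 ] [-0.   -0.01 -0.   -0.   -0.   -0.  ] [593.64 302.4   97.31]
```

Emit:
jog_arm(targets=[{"dx": 0,"dy": 0,"dz": 0,"rx": 0,"ry": 0,"rz": 0,"grip": 0.087},{"dx": 0,"dy": 0,"dz": 0,"rx": 0,"ry": 0,"rz": 0,"grip": 0.087}])

```text
time_s: 3.85
tcp_pos: [594.2, 302.5, 97.9]
tool_rot: [0.154, 2.464, -0.066]
contact_force: [-0.3, 0.2, 0.4]
gripper_width: 86.9
grasp_force: 0.0
```

Run:
```python
from t import *
s=state(); R0=R.from_rotvec(s["tool_rot"]); print(turn(R0,-6.9,40),s["qpos"],s["joint_velocities"],s["tcp_pos"])
```

```text
[ 0.33 -1.45  0.45] [ 0.69  0.53  1.98 -1.31  0.5   0.4 ] [-0.  0. -0.  0.  0.  0.] [594.21 302.47  97.87]
```

```bash
cat > k.py <<'E'
from t import *
from scipy.optimize import least_squares
S=[([1.176,.423,1.63,0,1.089,-.019],[229.353,581.379,193.975],None)]
def fk(q,p):
    h,a1,L1,L2,e,off,Lt=p; z=lambda a:R.from_euler("z",a); y=lambda a:R.from_euler("y",a)
    A=z(q[0]); B=A*y(q[1]); C=B*y(q[2]); D=C*z(q[3])*y(q[4])*z(q[5])
    return A.apply([a1,off,h])+B.apply([0,0,L1])+C.apply([e,0,L2])+D.apply([0,0,Lt]), D
E
cat > fit.py <<'E'
from k import *
s=state()
D=[(np.array([1.176,.423,1.63,0,1.089,-.019]),[229.353,581.379,193.975]),
   (np.array([.77,.38,2.09,-1.26,.55,.39]),[531.22,293.58,148.44]),
   (s["qpos"],s["tcp_pos"])]
r=least_squares(lambda p:np.r_[np.concatenate([fk(q,p)[0]-x for q,x in D]),(p-[300,0,450,400,0,0,250])*.003],[300,0,450,400,0,0,250])
print(r.x,r.fun[:9]); np.save("p.npy",r.x)
print((fk(s["qpos"],r.x)[1]*R.from_rotvec(s["tool_rot"]).inv()).as_rotvec())
E
python3 fit.py
```

```text
[311.31  -5.68 573.06 488.84  81.19  11.98 341.28] [-0.08  0.03 -0.01 -0.77  0.9   0.15  0.75 -1.02 -0.13]
[-0.97  0.14  1.23]
```

```bash
cat > fit2.py <<'E'
from k import *
import itertools
s=state(); T=R.from_rotvec(s["tool_rot"]); q=s["qpos"]
z=lambda a:R.from_euler("z",a); y=lambda a:R.from_euler("y",a); x=lambda a:R.from_euler("x",a)
for s3,s4,s5 in itertools.product([1,-1],repeat=3):
    M=z(q[0])*y(q[1]+q[2])*z(s3*q[3])*y(s4*q[4])*z(s5*q[5]); print("A",s3,s4,s5,(M.inv()*T).magnitude())
E
python3 fit2.py
```

```text
A 1 1 1 1.5707963267948966
A 1 1 -1 2.3632948836060073
A 1 -1 1 1.798548664144594
A 1 -1 -1 2.4608602404789726
A -1 1 1 1.3423154676226907
A -1 1 -1 0.9716265122225213
A -1 -1 1 1.1346834200214748
A -1 -1 -1 0.401016876848721
```

```bash
cat >> k.py <<'E'
lo=np.array([-3,-.9,.09,-1.31,.11,-2.54]); hi=np.array([3,2.11,2.58,4.45,2.69,2.54])
P=np.load("p.npy")
def tool(q): x,D=fk(q,P); return x,D*R.from_euler("z",SG,degrees=True)
s0=state(); SG=90
if (tool(s0["qpos"])[1].inv()*R.from_rotvec(s0["tool_rot"])).magnitude()>.1: SG=-90
def ik(x,Rt,q0):
    f=lambda q:np.r_[(tool(q)[0]-x)/100,(tool(q)[1]*Rt.inv()).as_rotvec()]
    r=least_squares(f,np.clip(q0,lo-.5+.01,hi+.5-.01),bounds=(lo-1.5,hi+1.5)); return r.x,np.abs(r.fun).max()
E
python3 - <<'E'
from k import *
q0=s0["qpos"]
for yaw in [-7,0,7,14,21]:
  for lean in [30,35,40,45]:
    q,e=ik(np.array([593,295,86.]),tgt(yaw,lean),q0); q2,e2=ik(np.array([593,295,86.]),tgt(yaw,lean)*R.from_euler("z",180,degrees=True),q0)
    print(yaw,lean,q,round(e,3),"ok" if (q>lo).all()&(q<hi).all() else np.where((q<lo)|(q>hi))[0])
E
```

```text
-7 30 [ 0.62  0.52  1.93 -0.9   0.45 -0.06] 0.0 ok
-7 35 [ 0.65  0.53  1.97 -1.19  0.45  0.26] 0.0 ok
-7 40 [ 0.68  0.55  2.01 -1.46  0.49  0.55] 0.0 [3]
-7 45 [ 0.72  0.58  2.04 -1.68  0.56  0.8 ] 0.0 [3]
0 30 [ 0.59  0.5   1.96 -0.9   0.36 -0.18] 0.0 ok
0 35 [ 0.61  0.51  2.01 -1.29  0.35  0.22] 0.0 ok
0 40 [ 0.64  0.53  2.05 -1.65  0.4   0.6 ] 0.0 [3]
0 45 [ 0.67  0.56  2.09 -1.91  0.48  0.89] 0.0 [3]
7 30 [ 0.55  0.49  1.98 -0.86  0.28 -0.35] 0.0 ok
7 35 [ 0.57  0.5   2.03 -1.4   0.26  0.2 ] 0.0 [3]
7 40 [ 0.59  0.52  2.08 -1.89  0.31  0.71] 0.0 [3]
7 45 [ 0.62  0.55  2.12 -2.18  0.42  1.02] 0.0 [3]
14 30 [ 0.51  0.49  2.   -0.73  0.2  -0.62] 0.0 ok
14 35 [ 0.53  0.49  2.05 -1.55  0.16  0.21] 0.0 [3]
14 40 [ 0.54  0.51  2.1  -2.24  0.24  0.91] 0.0 [3]
14 45 [ 0.56  0.54  2.15 -2.51  0.38  1.2 ] 0.0 [3]
21 30 [ 0.47  0.48  2.01 -0.38  0.14 -1.11] 0.0 ok
21 35 [ 0.48  0.49  2.06 -1.87  0.07  0.39] 0.0 [3 4]
21 40 [ 0.48  0.51  2.12 -2.74  0.19  1.27] 0.0 [3]
21 45 [ 0.5   0.53  2.16 -2.81  0.34  1.35] 0.012 [3]
```

Run:
```python
from k import *
print(turn(R.from_rotvec(s0["tool_rot"]),-6.9,35), s0["tcp_pos"])
for x in [(590,296,82),(560,297,85),(530,299,85),(500,302,85),(470,304,85),(430,310,85)]:
  for yaw in (-7,-2): print(x,yaw,ik(np.array(x,float),tgt(yaw,35),s0["qpos"]))
```

```text
[0.95 3.52 0.43] [594.21 302.47  97.87]
(590, 296, 82) -7 (array([ 0.66,  0.53,  1.98, -1.21,  0.45,  0.28]), np.float64(2.7052939315791447e-11))
(590, 296, 82) -2 (array([ 0.63,  0.52,  2.  , -1.28,  0.38,  0.26]), np.float64(1.4664465197711253e-11))
(560, 297, 85) -7 (array([ 0.7 ,  0.51,  2.02, -1.23,  0.46,  0.34]), np.float64(8.493771019857377e-11))
(560, 297, 85) -2 (array([ 0.67,  0.5 ,  2.05, -1.32,  0.39,  0.33]), np.float64(2.4101609596982597e-12))
(530, 299, 85) -7 (array([ 0.74,  0.49,  2.07, -1.26,  0.48,  0.41]), np.float64(6.127720553195104e-13))
(530, 299, 85) -2 (array([ 0.71,  0.48,  2.09, -1.35,  0.41,  0.41]), np.float64(2.2737367544323206e-15))
(500, 302, 85) -7 (array([ 0.79,  0.47,  2.11, -1.27,  0.49,  0.48]), np.float64(7.41061967346468e-11))
(500, 302, 85) -2 (array([ 0.77,  0.46,  2.14, -1.37,  0.43,  0.48]), np.float64(9.379164112033322e-14))
(470, 304, 85) -7 (array([ 0.84,  0.46,  2.15, -1.28,  0.51,  0.54]), np.float64(2.7794113538481824e-10))
(470, 304, 85) -2 (array([ 0.82,  0.44,  2.17, -1.38,  0.46,  0.55]), np.float64(1.4364331946126185e-12))
(430, 310, 85) -7 (array([ 0.93,  0.44,  2.19, -1.27,  0.55,  0.61]), np.float64(5.684341886080802e-16))
(430, 310, 85) -2 (array([ 0.9 ,  0.43,  2.22, -1.37,  0.49,  0.62]), np.float64(4.092726157978177e-13))
```

Emit:
jog_arm(targets=[{"dx": -0.004,"dy": -0.006,"dz": 0,"rx": 1.2,"ry": 5.5,"rz": 0.4,"grip": 0.087},{"dx": -0.004,"dy": -0.006,"dz": -0.003,"rx": 1.2,"ry": 5.5,"rz": 0.4,"grip": 0.087},{"dx": -0.004,"dy": -0.006,"dz": -0.006,"rx": 1.2,"ry": 5.5,"rz": 0.4,"grip": 0.087}])

```text
time_s: 4.15
tcp_pos: [591.4, 296.2, 92.6]
tool_rot: [0.157, 2.56, -0.045]
contact_force: [0.3, -0.3, -1.3]
gripper_width: 87.3
grasp_force: 0.0
```

Run:
```python
from k import *
print(turn(R.from_rotvec(s0["tool_rot"]),-6.9,33), s0["tcp_pos"],s0["qpos"],s0["contact_force"])
p=get_image("scene"); cv2.imwrite("pics/s1.png",cv2.resize(p["image"][120:330,40:320],None,fx=2.5,fy=2.5))
```

```text
[-0.07  0.07  0.11] [591.45 296.2   92.6 ] [ 0.64  0.51  1.96 -1.05  0.45  0.11] [ 0.29 -0.32 -1.31]
```

View pics/s1.png

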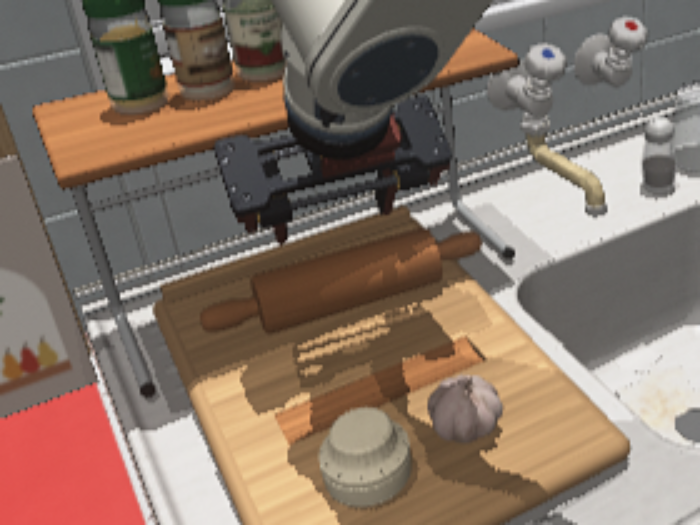

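The fingertips, at crop pixels (275, 235) and (385, 205), hang just behind and above the barrel and clear of the shelf. Next I'll feel down for contact.

Emit:
jog_arm(targets=[{"dx": 0,"dy": 0,"dz": -0.004,"rx": 0,"ry": 0,"rz": 0,"grip": 0.087},{"dx": 0,"dy": 0,"dz": -0.007,"rx": 0,"ry": 0,"rz": 0,"grip": 0.087},{"dx": 0,"dy": 0,"dz": -0.01,"rx": 0,"ry": 0,"rz": 0,"grip": 0.087},{"dx": 0,"dy": 0,"dz": -0.01,"rx": 0,"ry": 0,"rz": 0,"grip": 0.087}])

```text
time_s: 4.6
tcp_pos: [590.1, 296.0, 80.4]
tool_rot: [0.155, 2.563, -0.048]
contact_force: [0.5, 0.8, -0.9]
gripper_width: 86.8
grasp_force: 0.0
```

Emit:
jog_arm(targets=[{"dx": 0,"dy": 0,"dz": -0.001,"rx": 0,"ry": 0,"rz": 0,"grip": 0.087},{"dx": 0,"dy": 0,"dz": -0.001,"rx": 0,"ry": 0,"rz": 0,"grip": 0.087}])

```text
time_s: 4.8
tcp_pos: [590.5, 296.1, 80.1]
tool_rot: [0.155, 2.562, -0.047]
contact_force: [0.0, 0.1, 0.2]
gripper_width: 87.0
grasp_force: 0.0
```

Emit:
jog_arm(targets=[{"dx": 0,"dy": 0,"dz": -0.001,"rx": 0,"ry": 0,"rz": 0,"grip": 0.087},{"dx": 0,"dy": 0,"dz": -0.001,"rx": 0,"ry": 0,"rz": 0,"grip": 0.087}])

```text
time_s: 5.0
tcp_pos: [590.6, 296.0, 79.3]
tool_rot: [0.156, 2.562, -0.047]
contact_force: [-0.0, -0.4, 0.2]
gripper_width: 86.7
grasp_force: 0.0
```

Emit:
jog_arm(targets=[{"dx": 0,"dy": 0,"dz": -0.0015,"rx": 0,"ry": 0,"rz": 0,"grip": 0.087},{"dx": 0,"dy": 0,"dz": -0.0015,"rx": 0,"ry": 0,"rz": 0,"grip": 0.087}])

```text
time_s: 5.2
tcp_pos: [590.5, 296.0, 77.7]
tool_rot: [0.156, 2.562, -0.047]
contact_force: [-1.4, 0.2, -0.3]
gripper_width: 87.1
grasp_force: 0.0
```

Emit:
jog_arm(targets=[{"dx": 0,"dy": 0,"dz": -0.0015,"rx": 0,"ry": 0,"rz": 0,"grip": 0.087},{"dx": 0,"dy": 0,"dz": -0.0015,"rx": 0,"ry": 0,"rz": 0,"grip": 0.087}])

```text
time_s: 5.4
tcp_pos: [590.5, 296.0, 76.1]
tool_rot: [0.156, 2.562, -0.047]
contact_force: [-0.4, -0.7, -0.3]
gripper_width: 87.2
grasp_force: 0.0
```

Emit:
jog_arm(targets=[{"dx": 0,"dy": 0,"dz": -0.0015,"rx": 0,"ry": 0,"rz": 0,"grip": 0.087},{"dx": 0,"dy": 0,"dz": -0.0015,"rx": 0,"ry": 0,"rz": 0,"grip": 0.087}])

```text
time_s: 5.6
tcp_pos: [590.5, 296.0, 74.6]
tool_rot: [0.156, 2.562, -0.047]
contact_force: [-0.2, 0.1, -0.5]
gripper_width: 86.7
grasp_force: 0.0
```

Emit:
jog_arm(targets=[{"dx": 0,"dy": 0,"dz": 0.005,"rx": 0,"ry": 0,"rz": 0,"grip": 0.087},{"dx": -0.006,"dy": 0,"dz": 0.005,"rx": 0,"ry": 0,"rz": 0,"grip": 0.087},{"dx": -0.006,"dy": 0,"dz": 0.002,"rx": 0,"ry": 0,"rz": 0,"grip": 0.087},{"dx": -0.006,"dy": 0,"dz": 0.001,"rx": 0,"ry": 0,"rz": 0,"grip": 0.087}])

```text
time_s: 6.0
tcp_pos: [584.2, 296.0, 75.6]
tool_rot: [0.155, 2.562, -0.047]
contact_force: [0.3, -0.5, 0.3]
gripper_width: 87.0
grasp_force: 0.0
```

Emit:
jog_arm(targets=[{"dx": 0,"dy": 0,"dz": -0.001,"rx": 0,"ry": 0,"rz": 0,"grip": 0.087},{"dx": 0,"dy": 0,"dz": -0.001,"rx": 0,"ry": 0,"rz": 0,"grip": 0.087}])

```text
time_s: 6.2
tcp_pos: [584.5, 296.0, 74.5]
tool_rot: [0.156, 2.562, -0.047]
contact_force: [0.9, -0.3, -0.1]
gripper_width: 87.0
grasp_force: 0.0
```

Emit:
jog_arm(targets=[{"dx": 0,"dy": 0,"dz": -0.001,"rx": 0,"ry": 0,"rz": 0,"grip": 0.087},{"dx": 0,"dy": 0,"dz": -0.001,"rx": 0,"ry": 0,"rz": 0,"grip": 0.087}])

```text
time_s: 6.4
tcp_pos: [584.6, 296.0, 73.6]
tool_rot: [0.156, 2.562, -0.047]
contact_force: [0.2, 0.6, -0.1]
gripper_width: 86.7
grasp_force: 0.0
```

Emit:
jog_arm(targets=[{"dx": 0,"dy": 0,"dz": -0.001,"rx": 0,"ry": 0,"rz": 0,"grip": 0.087},{"dx": 0,"dy": 0,"dz": -0.001,"rx": 0,"ry": 0,"rz": 0,"grip": 0.087}])

```text
time_s: 6.6
tcp_pos: [584.6, 296.0, 72.7]
tool_rot: [0.156, 2.562, -0.047]
contact_force: [-0.6, -0.1, -0.8]
gripper_width: 87.1
grasp_force: 0.0
```

Emit:
jog_arm(targets=[{"dx": 0,"dy": 0,"dz": -0.001,"rx": 0,"ry": 0,"rz": 0,"grip": 0.087},{"dx": 0,"dy": 0,"dz": -0.001,"rx": 0,"ry": 0,"rz": 0,"grip": 0.087}])

```text
time_s: 6.8
tcp_pos: [584.5, 296.0, 71.7]
tool_rot: [0.156, 2.562, -0.047]
contact_force: [-0.8, 0.2, 0.5]
gripper_width: 87.2
grasp_force: 0.0
```

Run:
```python
from k import *
for n in ["scene","top"]:
    p=get_image(n); w=cloud(p); m=regions_of("rolling_pin",p)[0]["pixels"]; print(n,pin(w,m))
    if n=="scene": cv2.imwrite("pics/s2.png",cv2.resize(p["image"][180:270,100:260],None,fx=5,fy=5))
    else: print(np.nanmin(w[...,2][(abs(w[...,0]-585)<6)]))
```

```text
scene (array([569.9 ,   0.12,  51.19]), np.int64(1654), array([-134.65,  123.12]), array([-89.58,  76.81]))Traceback (most recent call last):
  File "<stdin>", line 3, in <module>
IndexError: list index out of range
```

View pics/s2.png

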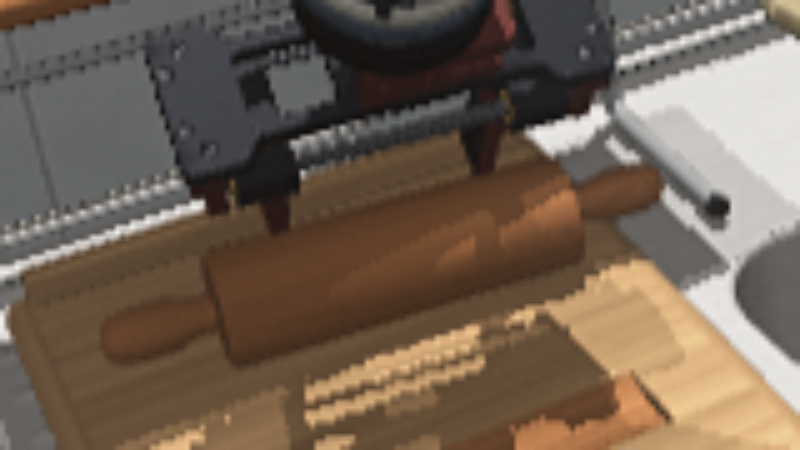

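The fingertips, at crop pixels (277, 235) and (483, 175), sit right at the back of the barrel top. They are within a few mm of contact.

Emit:
jog_arm(targets=[{"dx": -0.001,"dy": 0,"dz": -0.001,"rx": 0,"ry": 0,"rz": 0,"grip": 0.087},{"dx": -0.001,"dy": 0,"dz": -0.001,"rx": 0,"ry": 0,"rz": 0,"grip": 0.087}])

```text
time_s: 7.2
tcp_pos: [583.4, 296.0, 70.7]
tool_rot: [0.156, 2.562, -0.047]
contact_force: [0.8, -0.0, -0.3]
gripper_width: 87.0
grasp_force: 0.0
```

Emit:
jog_arm(targets=[{"dx": -0.001,"dy": 0,"dz": 0,"rx": 0,"ry": 0,"rz": 0,"grip": 0.087},{"dx": -0.001,"dy": 0,"dz": 0,"rx": 0,"ry": 0,"rz": 0,"grip": 0.087}])

```text
time_s: 7.4
tcp_pos: [582.4, 296.0, 70.8]
tool_rot: [0.156, 2.562, -0.047]
contact_force: [0.2, -0.3, -0.4]
gripper_width: 87.3
grasp_force: 0.0
```

Emit:
jog_arm(targets=[{"dx": -0.001,"dy": 0,"dz": 0,"rx": 0,"ry": 0,"rz": 0,"grip": 0.087},{"dx": -0.001,"dy": 0,"dz": 0,"rx": 0,"ry": 0,"rz": 0,"grip": 0.087}])

```text
time_s: 7.6
tcp_pos: [581.5, 296.0, 70.8]
tool_rot: [0.156, 2.562, -0.047]
contact_force: [0.1, 0.1, 0.2]
gripper_width: 87.3
grasp_force: 0.0
```

Run:
```python
from k import *
p=get_image("scene"); w=cloud(p); im=p["image"]
cv2.imwrite("pics/s3.png",cv2.resize(im[195:245,135:215],None,fx=10,fy=10,interpolation=cv2.INTER_NEAREST))
for u in (153,155,157,195,197,199):
    print(u,[(v,w[v,u].round().tolist()) for v in range(206,236,3)])
```

```text
153 [(206, [491.0, 361.0, 186.0]), (209, [492.0, 362.0, 179.0]), (212, [498.0, 362.0, 169.0]), (215, [493.0, 364.0, 166.0]), (218, [493.0, 365.0, 159.0]), (221, [561.0, 350.0, 107.0]), (224, [666.0, 325.0, 29.0]), (227, [581.0, 347.0, 78.0]), (230, [570.0, 351.0, 78.0]), (233, [564.0, 354.0, 74.0])]
155 [(206, [491.0, 357.0, 185.0]), (209, [492.0, 358.0, 178.0]), (212, [496.0, 358.0, 169.0]), (215, [491.0, 361.0, 165.0]), (218, [495.0, 361.0, 156.0]), (221, [546.0, 349.0, 115.0]), (224, [557.0, 348.0, 100.0]), (227, [563.0, 347.0, 88.0]), (230, [568.0, 348.0, 78.0]), (233, [560.0, 351.0, 75.0])]
157 [(206, [487.0, 355.0, 186.0]), (209, [499.0, 353.0, 172.0]), (212, [496.0, 355.0, 167.0]), (215, [491.0, 357.0, 163.0]), (218, [496.0, 357.0, 154.0]), (221, [548.0, 345.0, 112.0]), (224, [558.0, 343.0, 98.0]), (227, [574.0, 340.0, 79.0]), (230, [563.0, 344.0, 79.0]), (233, [559.0, 347.0, 74.0])]
195 [(206, [541.0, 256.0, 121.0]), (209, [548.0, 254.0, 109.0]), (212, [549.0, 255.0, 101.0]), (215, [552.0, 255.0, 90.0]), (218, [557.0, 254.0, 79.0]), (221, [551.0, 257.0, 75.0]), (224, [544.0, 261.0, 72.0]), (227, [543.0, 262.0, 65.0]), (230, [540.0, 264.0, 58.0]), (233, [538.0, 266.0, 52.0])]
197 [(206, [529.0, 256.0, 127.0]), (209, [534.0, 255.0, 117.0]), (212, [542.0, 253.0, 104.0]), (215, [552.0, 250.0, 89.0]), (218, [557.0, 249.0, 77.0]), (221, [549.0, 253.0, 75.0]), (224, [542.0, 257.0, 72.0]), (227, [541.0, 258.0, 64.0]), (230, [538.0, 260.0, 58.0]), (233, [535.0, 262.0, 52.0])]
199 [(206, [526.0, 253.0, 128.0]), (209, [533.0, 251.0, 116.0]), (212, [542.0, 248.0, 102.0]), (215, [563.0, 240.0, 79.0]), (218, [552.0, 246.0, 78.0]), (221, [547.0, 249.0, 74.0]), (224, [542.0, 252.0, 70.0]), (227, [538.0, 254.0, 64.0]), (230, [539.0, 255.0, 55.0]), (233, [537.0, 257.0, 49.0])]
```

View pics/s3.png

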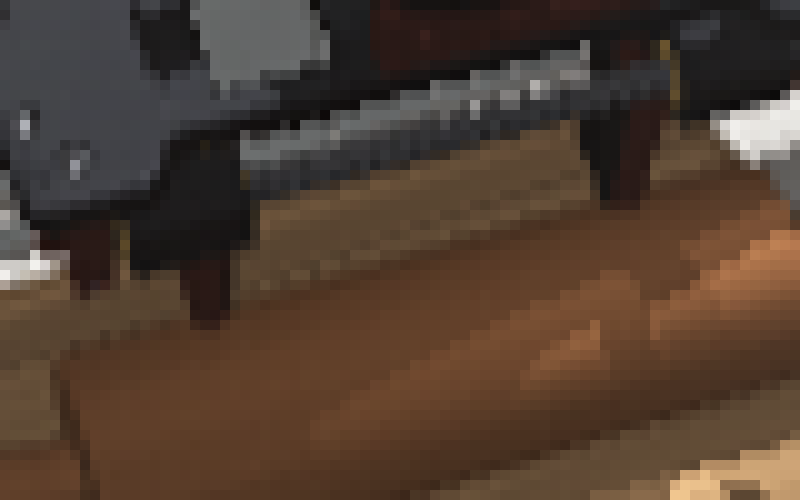

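The left tip, at crop pixel (205, 320), ends at the barrel's back-top. I'll keep closing in gently in -x.

Emit:
jog_arm(targets=[{"dx": -0.001,"dy": 0,"dz": 0,"rx": 0,"ry": 0,"rz": 0,"grip": 0.087},{"dx": -0.002,"dy": 0,"dz": 0,"rx": 0,"ry": 0,"rz": 0,"grip": 0.087}])

```text
time_s: 7.85
tcp_pos: [579.5, 296.0, 70.8]
tool_rot: [0.156, 2.562, -0.047]
contact_force: [0.4, 0.6, -0.1]
gripper_width: 87.2
grasp_force: 0.0
```

Emit:
jog_arm(targets=[{"dx": -0.001,"dy": 0,"dz": 0,"rx": 0,"ry": 0,"rz": 0,"grip": 0.087},{"dx": -0.002,"dy": 0,"dz": 0,"rx": 0,"ry": 0,"rz": 0,"grip": 0.087}])

```text
time_s: 8.05
tcp_pos: [577.5, 296.0, 70.8]
tool_rot: [0.156, 2.562, -0.047]
contact_force: [-0.3, -0.8, 0.5]
gripper_width: 87.3
grasp_force: 0.0
```

Emit:
jog_arm(targets=[{"dx": -0.001,"dy": 0,"dz": 0,"rx": 0,"ry": 0,"rz": 0,"grip": 0.087},{"dx": -0.002,"dy": 0,"dz": 0,"rx": 0,"ry": 0,"rz": 0,"grip": 0.087}])

```text
time_s: 8.25
tcp_pos: [575.5, 296.0, 70.8]
tool_rot: [0.156, 2.562, -0.047]
contact_force: [-0.1, -0.0, -0.1]
gripper_width: 87.0
grasp_force: 0.0
```

Run:
```python
from k import *
p=get_image("scene"); w=cloud(p); m=regions_of("rolling_pin",p)[0]["pixels"]; print(pin(w,m))
```

```text
(array([569.96,   0.12,  51.11]), np.int64(1632), array([-136.41,  123.88]), array([-90.37,  76.83]))
```

Emit:
jog_arm(targets=[{"dx": 0.005,"dy": 0,"dz": 0.001,"rx": 0,"ry": 0,"rz": 0,"grip": 0.087},{"dx": 0.01,"dy": 0,"dz": 0.0,"rx": 0,"ry": 0,"rz": 0,"grip": 0.087},{"dx": 0.016,"dy": 0,"dz": -0.002,"rx": 0,"ry": 0,"rz": 0,"grip": 0.087},{"dx": 0.016,"dy": 0,"dz": -0.004,"rx": 0,"ry": 0,"rz": 0,"grip": 0.087},{"dx": 0.016,"dy": 0,"dz": -0.004,"rx": 0,"ry": 0,"rz": 0,"grip": 0.087}])

```text
time_s: 8.85
tcp_pos: [591.7, 295.7, 66.3]
tool_rot: [0.156, 2.562, -0.047]
contact_force: [-0.8, -1.2, -0.1]
gripper_width: 87.1
grasp_force: 0.0
```

Emit:
jog_arm(targets=[{"dx": 0,"dy": 0,"dz": -0.001,"rx": 0,"ry": 0,"rz": 0,"grip": 0.087},{"dx": 0,"dy": 0,"dz": -0.002,"rx": 0,"ry": 0,"rz": 0,"grip": 0.087}])

```text
time_s: 9.05
tcp_pos: [591.4, 296.0, 64.6]
tool_rot: [0.156, 2.562, -0.047]
contact_force: [-0.3, 0.2, 0.0]
gripper_width: 87.1
grasp_force: 0.0
```

Emit:
jog_arm(targets=[{"dx": 0,"dy": 0,"dz": -0.001,"rx": 0,"ry": 0,"rz": 0,"grip": 0.087},{"dx": 0,"dy": 0,"dz": -0.001,"rx": 0,"ry": 0,"rz": 0,"grip": 0.087}])

```text
time_s: 9.25
tcp_pos: [591.4, 296.0, 63.6]
tool_rot: [0.155, 2.562, -0.047]
contact_force: [-0.1, -0.9, 0.6]
gripper_width: 86.9
grasp_force: 0.0
```

Emit:
jog_arm(targets=[{"dx": 0,"dy": 0,"dz": -0.001,"rx": 0,"ry": 0,"rz": 0,"grip": 0.087},{"dx": 0,"dy": 0,"dz": -0.001,"rx": 0,"ry": 0,"rz": 0,"grip": 0.087}])

```text
time_s: 9.45
tcp_pos: [591.5, 296.0, 62.7]
tool_rot: [0.156, 2.562, -0.047]
contact_force: [0.3, 0.3, -0.3]
gripper_width: 87.2
grasp_force: 0.0
```

Emit:
jog_arm(targets=[{"dx": 0,"dy": 0,"dz": -0.001,"rx": 0,"ry": 0,"rz": 0,"grip": 0.087},{"dx": 0,"dy": 0,"dz": -0.002,"rx": 0,"ry": 0,"rz": 0,"grip": 0.087}])

```text
time_s: 9.65
tcp_pos: [591.8, 296.1, 61.0]
tool_rot: [0.156, 2.562, -0.047]
contact_force: [-0.2, -0.1, 3.8]
gripper_width: 87.0
grasp_force: 1.9
```

Emit:
jog_arm(targets=[{"dx": -0.001,"dy": 0,"dz": -0.001,"rx": 0,"ry": 0,"rz": 0,"grip": 0.087},{"dx": -0.002,"dy": 0,"dz": -0.001,"rx": 0,"ry": 0,"rz": 0,"grip": 0.087}])

```text
time_s: 9.85
tcp_pos: [590.4, 296.3, 60.7]
tool_rot: [0.156, 2.56, -0.046]
contact_force: [0.9, -0.1, 5.6]
gripper_width: 87.1
grasp_force: 2.8
```

Emit:
jog_arm(targets=[{"dx": -0.001,"dy": 0,"dz": 0,"rx": 0,"ry": 0,"rz": 0,"grip": 0.087},{"dx": -0.002,"dy": 0,"dz": 0,"rx": 0,"ry": 0,"rz": 0,"grip": 0.087}])

```text
time_s: 10.05
tcp_pos: [588.3, 296.5, 60.7]
tool_rot: [0.156, 2.56, -0.046]
contact_force: [-1.1, -0.2, 4.9]
gripper_width: 86.9
grasp_force: 2.6
```

Emit:
jog_arm(targets=[{"dx": -0.001,"dy": 0,"dz": 0,"rx": 0,"ry": 0,"rz": 0,"grip": 0.087},{"dx": -0.002,"dy": 0,"dz": 0,"rx": 0,"ry": 0,"rz": 0,"grip": 0.087}])

```text
time_s: 10.25
tcp_pos: [586.3, 296.7, 60.7]
tool_rot: [0.156, 2.561, -0.045]
contact_force: [-0.3, 1.2, 6.0]
gripper_width: 87.2
grasp_force: 2.6
```

Run:
```python
from k import *
for n in ("scene","top"):
    p=get_image(n); w=cloud(p); r=regions_of("rolling_pin",p)
    if r: print(n,pin(w,r[0]["pixels"]))
```

```text
scene (array([567.22,   0.12,  51.19]), np.int64(1651), array([-135.67,  124.75]), array([-89.42,  77.2 ]))
top (array([570.44,   0.01,  50.54]), np.int64(287), array([-137.9 ,   68.09]), array([-135.51,   68.21]))
```

Emit:
jog_arm(targets=[{"dx": -0.003,"dy": 0.0004,"dz": 0,"rx": 0,"ry": 0,"rz": 0,"grip": 0.087},{"dx": -0.006,"dy": 0.0007,"dz": 0,"rx": 0,"ry": 0,"rz": 0,"grip": 0.087},{"dx": -0.009,"dy": 0.001,"dz": 0,"rx": 0,"ry": 0,"rz": 0,"grip": 0.087},{"dx": -0.012,"dy": 0.0014,"dz": 0,"rx": 0,"ry": 0,"rz": 0,"grip": 0.087}])

```text
time_s: 10.85
tcp_pos: [573.2, 297.8, 59.7]
tool_rot: [0.155, 2.562, -0.046]
contact_force: [0.5, 1.6, 1.7]
gripper_width: 87.1
grasp_force: 1.0
```

Emit:
jog_arm(targets=[{"dx": -0.003,"dy": 0.0004,"dz": -0.0005,"rx": 0,"ry": 0,"rz": 0,"grip": 0.087},{"dx": -0.006,"dy": 0.0007,"dz": -0.001,"rx": 0,"ry": 0,"rz": 0,"grip": 0.087},{"dx": -0.009,"dy": 0.001,"dz": -0.0015,"rx": 0,"ry": 0,"rz": 0,"grip": 0.087},{"dx": -0.012,"dy": 0.0014,"dz": -0.002,"rx": 0,"ry": 0,"rz": 0,"grip": 0.087}])

```text
time_s: 11.25
tcp_pos: [561.0, 298.4, 57.3]
tool_rot: [0.156, 2.563, -0.048]
contact_force: [0.0, 1.5, 0.5]
gripper_width: 87.1
grasp_force: 0.2
```

```bash
python3 - <<'E'
from k import *
for n in ("scene",):
    p=get_image(n); w=cloud(p); r=regions_of("rolling_pin",p)
    if r: print(n,pin(w,r[0]["pixels"]))
E
python3 - <<'E'
from k import *
for n in ("scene","top","scene"):
    p=get_image(n); w=cloud(p); r=regions_of("rolling_pin",p)
    if r: print(n,pin(w,r[0]["pixels"]))
E
```

```text
scene (array([554.15,   0.12,  51.17]), np.int64(1560), array([-134.49,  124.58]), array([-88.24,  78.62]))
top (array([555.63,  -0.  ,  52.31]), np.int64(578), array([-134.31,  122.08]), array([-132.5,   76.6]))
scene (array([554.6 ,   0.12,  51.28]), np.int64(1573), array([-134.25,  125.29]), array([-87.83,  78.67]))
```

Emit:
jog_arm(targets=[{"dx": 0,"dy": 0,"dz": 0.008,"rx": 0,"ry": 0,"rz": 0,"grip": 0.087},{"dx": 0.015,"dy": -0.0018,"dz": 0.009,"rx": 0,"ry": 0,"rz": 0,"grip": 0.087},{"dx": 0.029,"dy": -0.0035,"dz": 0.008,"rx": 0,"ry": 0,"rz": 0,"grip": 0.087},{"dx": 0.029,"dy": -0.0035,"dz": 0.003,"rx": 0,"ry": 0,"rz": 0,"grip": 0.087},{"dx": 0.029,"dy": -0.0035,"dz": 0,"rx": 0,"ry": 0,"rz": 0,"grip": 0.087},{"dx": 0.029,"dy": -0.0035,"dz": -0.001,"rx": 0,"ry": 0,"rz": 0,"grip": 0.087}])

```text
time_s: 12.25
tcp_pos: [591.5, 295.1, 57.7]
tool_rot: [0.155, 2.56, -0.048]
contact_force: [1.7, -3.2, 12.4]
gripper_width: 87.0
grasp_force: 5.8
```

Emit:
jog_arm(targets=[{"dx": -0.005,"dy": 0.0006,"dz": 0.0012,"rx": 0,"ry": 0,"rz": 0,"grip": 0.087},{"dx": -0.01,"dy": 0.0012,"dz": 0.0022,"rx": 0,"ry": 0,"rz": 0,"grip": 0.087},{"dx": -0.015,"dy": 0.0018,"dz": 0.0029,"rx": 0,"ry": 0,"rz": 0,"grip": 0.087},{"dx": -0.02,"dy": 0.0024,"dz": 0.0035,"rx": 0,"ry": 0,"rz": 0,"grip": 0.087},{"dx": -0.025,"dy": 0.003,"dz": 0.0038,"rx": 0,"ry": 0,"rz": 0,"grip": 0.087},{"dx": -0.03,"dy": 0.0036,"dz": 0.0039,"rx": 0,"ry": 0,"rz": 0,"grip": 0.087}])

```text
time_s: 12.85
tcp_pos: [560.0, 299.0, 60.7]
tool_rot: [0.155, 2.562, -0.047]
contact_force: [0.1, -0.5, 4.5]
gripper_width: 86.9
grasp_force: 2.2
```

Emit:
jog_arm(targets=[{"dx": -0.005,"dy": 0.0006,"dz": -0.0001,"rx": 0,"ry": 0,"rz": 0,"grip": 0.087},{"dx": -0.01,"dy": 0.0012,"dz": -0.0005,"rx": 0,"ry": 0,"rz": 0,"grip": 0.087},{"dx": -0.015,"dy": 0.0018,"dz": -0.001,"rx": 0,"ry": 0,"rz": 0,"grip": 0.087},{"dx": -0.02,"dy": 0.0024,"dz": -0.0018,"rx": 0,"ry": 0,"rz": 0,"grip": 0.087},{"dx": -0.025,"dy": 0.003,"dz": -0.0028,"rx": 0,"ry": 0,"rz": 0,"grip": 0.087}])

```text
time_s: 13.35
tcp_pos: [535.2, 301.9, 58.1]
tool_rot: [0.156, 2.562, -0.047]
contact_force: [-1.4, -1.7, 8.6]
gripper_width: 87.0
grasp_force: 4.1
```

```bash
cat > look.py <<'E'
from k import *
for n in ("scene","top","scene"):
    p=get_image(n); w=cloud(p); r=regions_of("rolling_pin",p)
    if r: print(n,pin(w,r[0]["pixels"]))
s=state(); print(s["time_s"],s["tcp_pos"],s["qpos"],s["contact_force"])
E
python3 look.py
```

```text
scene (array([525.1 ,   0.12,  51.27]), np.int64(1711), array([-131.45,  129.89]), array([-85.09,  81.84]))
top (array([524.47,  -0.03,  52.4 ]), np.int64(580), array([-132.32,  127.14]), array([-130.19,  121.84]))
scene (array([525.02,   0.12,  51.25]), np.int64(1681), array([-130.6 ,  128.89]), array([-84.61,  81.89]))
13.65 [535.27 301.88  58.16] [ 0.72  0.54  2.05 -1.26  0.44  0.41] [-2.47 -1.98  8.41]
```

Emit:
jog_arm(targets=[{"dx": 0,"dy": 0,"dz": 0.01,"rx": 0,"ry": 0,"rz": 0,"grip": 0.087},{"dx": 0.01,"dy": -0.001,"dz": 0.014,"rx": 0.5,"ry": 4,"rz": -2.5,"grip": 0.087},{"dx": 0.023,"dy": -0.003,"dz": 0.012,"rx": 1,"ry": 7.9,"rz": -5,"grip": 0.087},{"dx": 0.023,"dy": -0.003,"dz": 0.006,"rx": 1,"ry": 7.9,"rz": -5,"grip": 0.087},{"dx": 0.023,"dy": -0.003,"dz": 0.001,"rx": 1,"ry": 7.9,"rz": -5,"grip": 0.087},{"dx": 0.023,"dy": -0.003,"dz": -0.001,"rx": 1,"ry": 7.9,"rz": -5,"grip": 0.087},{"dx": 0.023,"dy": -0.003,"dz": -0.002,"rx": 1,"ry": 7.9,"rz": -5,"grip": 0.087}])

```text
time_s: 14.35
tcp_pos: [557.6, 298.5, 55.1]
tool_rot: [0.278, 2.693, -0.072]
contact_force: [0.8, -1.1, 4.4]
gripper_width: 86.7
grasp_force: 1.6
```

Emit:
jog_arm(targets=[{"dx": 0,"dy": 0,"dz": -0.001,"rx": 0,"ry": 0,"rz": 0,"grip": 0.087},{"dx": -0.005,"dy": 0.0005,"dz": 0.0002,"rx": 0,"ry": 0,"rz": 0.8,"grip": 0.087},{"dx": -0.01,"dy": 0.001,"dz": 0.0012,"rx": 0,"ry": 0,"rz": 1.7,"grip": 0.087},{"dx": -0.015,"dy": 0.0015,"dz": 0.0019,"rx": 0,"ry": 0,"rz": 2.5,"grip": 0.087},{"dx": -0.02,"dy": 0.002,"dz": 0.0025,"rx": 0,"ry": 0,"rz": 3.3,"grip": 0.087},{"dx": -0.025,"dy": 0.0024,"dz": 0.0028,"rx": 0,"ry": 0,"rz": 4.2,"grip": 0.087},{"dx": -0.03,"dy": 0.0028,"dz": 0.0029,"rx": 0,"ry": 0,"rz": 5,"grip": 0.087}])

```text
time_s: 15.05
tcp_pos: [528.0, 301.7, 58.8]
tool_rot: [0.16, 2.701, -0.044]
contact_force: [-0.2, 0.3, -0.3]
gripper_width: 87.0
grasp_force: 0.1
```

Emit:
jog_arm(targets=[{"dx": -0.005,"dy": 0.0003,"dz": -0.0001,"rx": 0,"ry": 0,"rz": 0.8,"grip": 0.087},{"dx": -0.01,"dy": 0.0006,"dz": -0.0005,"rx": 0,"ry": 0,"rz": 1.7,"grip": 0.087},{"dx": -0.015,"dy": 0.0009,"dz": -0.001,"rx": 0,"ry": 0,"rz": 2.5,"grip": 0.087},{"dx": -0.02,"dy": 0.0012,"dz": -0.0018,"rx": 0,"ry": 0,"rz": 3.3,"grip": 0.087},{"dx": -0.025,"dy": 0.0015,"dz": -0.0028,"rx": 0,"ry": 0,"rz": 4.2,"grip": 0.087},{"dx": -0.028,"dy": 0.0017,"dz": -0.0034,"rx": 0,"ry": 0,"rz": 5,"grip": 0.087}])

```text
time_s: 15.65
tcp_pos: [500.0, 303.3, 55.2]
tool_rot: [0.042, 2.705, -0.018]
contact_force: [0.6, 0.0, -0.4]
gripper_width: 86.9
grasp_force: 0.0
```

```bash
python3 look.py
```

```text
scene (array([501.83,   0.12,  51.16]), np.int64(1756), array([-128.46,  131.88]), array([-82.19,  84.97]))
top (array([501.96,  -0.05,  52.17]), np.int64(532), array([-127.35,  131.54]), array([-127.18,  128.34]))
scene (array([501.85,   0.12,  51.23]), np.int64(1773), array([-126.61,  132.43]), array([-82.16,  84.91]))
15.95 [500.9  303.57  55.5 ] [ 0.69  0.5   2.06 -0.86  0.38 -0.07] [-0.31  0.16 -0.13]
```

Run:
```python
from k import *
for lean in (0,10,20):
  for x in [(483,140,150),(483,140,46),(486,170,46)]: 
    q,e=ik(np.array(x,float),tgt(-7,lean),s0["qpos"]); print(lean,x,q,e)
print("turn",turn(R.from_rotvec(s0["tool_rot"]),-7,10))
```

```text
0 (483, 140, 150) [ 0.26  0.31  1.93  0.    0.9  -1.19] 6.81371391311898e-11
0 (483, 140, 46) [ 0.26  0.48  1.98 -0.    0.68 -1.19] 9.586828282534208e-12
0 (486, 170, 46) [ 0.31  0.49  1.96 -0.    0.69 -1.14] 5.846345629834104e-13
10 (483, 140, 150) [ 0.31  0.24  2.04 -0.11  0.7  -1.06] 5.115907697472721e-15
10 (483, 140, 46) [ 0.31  0.44  2.1  -0.17  0.45 -1.  ] 6.0708885835092374e-12
10 (486, 170, 46) [ 0.37  0.45  2.07 -0.18  0.47 -0.93] 5.749711817770731e-13
20 (483, 140, 150) [ 0.37  0.2   2.15 -0.34  0.5  -0.81] 1.0950265000309043e-10
20 (483, 140, 46) [ 0.37  0.43  2.21 -0.69  0.25 -0.43] 2.842170943040401e-15
20 (486, 170, 46) [ 0.43  0.44  2.18 -0.68  0.29 -0.38] 2.2737367544323206e-15
turn [ 1.5  14.97 -5.05]
```

Emit:
jog_arm(targets=[{"dx": 0,"dy": 0,"dz": 0.04,"rx": 0,"ry": 0,"rz": 0,"grip": 0.087},{"dx": 0,"dy": -0.01,"dz": 0.08,"rx": 0.5,"ry": 5,"rz": -2,"grip": 0.04},{"dx": -0.005,"dy": -0.05,"dz": 0.095,"rx": 1,"ry": 10,"rz": -4,"grip": 0},{"dx": -0.01,"dy": -0.09,"dz": 0.095,"rx": 1.5,"ry": 15,"rz": -5,"grip": 0},{"dx": -0.018,"dy": -0.13,"dz": 0.095,"rx": 1.5,"ry": 15,"rz": -5,"grip": 0},{"dx": -0.018,"dy": -0.163,"dz": 0.095,"rx": 1.5,"ry": 15,"rz": -5,"grip": 0},{"dx": -0.018,"dy": -0.163,"dz": 0.05,"rx": 1.5,"ry": 15,"rz": -5,"grip": 0},{"dx": -0.018,"dy": -0.163,"dz": 0.01,"rx": 1.5,"ry": 15,"rz": -5,"grip": 0},{"dx": -0.018,"dy": -0.163,"dz": -0.008,"rx": 1.5,"ry": 15,"rz": -5,"grip": 0},{"dx": -0.018,"dy": -0.163,"dz": -0.008,"rx": 1.5,"ry": 15,"rz": -5,"grip": 0}])

```text
time_s: 16.95
tcp_pos: [480.8, 139.6, 45.1]
tool_rot: [0.18, 2.967, -0.019]
contact_force: [0.0, -0.4, 0.1]
gripper_width: 18.7
grasp_force: 0.0
```

```bash
python3 look.py
python3 - <<'E'
from k import *
print(turn(R.from_rotvec(s0["tool_rot"]),-7,10))
p=get_image("scene"); cv2.imwrite("pics/s4.png",cv2.resize(p["image"][130:330,80:330],None,fx=3,fy=3))
E
```

```text
scene (array([647.48,   0.03,  59.03]), np.int64(353), array([-112.62,  139.69]), array([-113.24,  139.82]))
top (array([500.44,   0.12,  52.61]), np.int64(924), array([-39.93, 131.45]), array([-40.81,  84.96]))
scene (array([501.87,   0.12,  51.1 ]), np.int64(1867), array([-123.63,  131.63]), array([-81.81,  84.56]))
17.25 [483.66 140.87  48.75] [ 0.31  0.43  2.1  -0.16  0.45 -1.  ] [-0.36 -0.03  0.73]
[-0.05  0.09 -0.08]
```

View pics/s4.png

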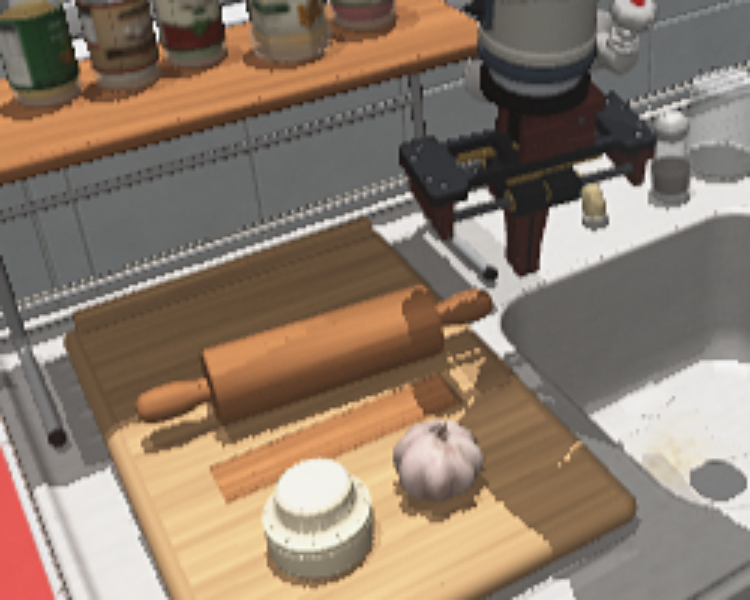

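Run:
```python
from k import *
p=get_image("scene"); w=cloud(p)
for v in range(206,224,2): print(v,[w[v,u].round().tolist() for u in (250,253,256,259)])
```

```text
206 [[472.0, 153.0, 118.0], [460.0, 152.0, 125.0], [459.0, 145.0, 122.0], [459.0, 137.0, 119.0]]
208 [[476.0, 151.0, 110.0], [463.0, 151.0, 117.0], [462.0, 144.0, 115.0], [462.0, 135.0, 112.0]]
210 [[475.0, 151.0, 106.0], [462.0, 152.0, 113.0], [466.0, 141.0, 107.0], [463.0, 135.0, 106.0]]
212 [[479.0, 149.0, 97.0], [466.0, 149.0, 104.0], [468.0, 140.0, 99.0], [463.0, 135.0, 100.0]]
214 [[477.0, 151.0, 93.0], [465.0, 150.0, 100.0], [466.0, 141.0, 96.0], [463.0, 135.0, 94.0]]
216 [[482.0, 148.0, 84.0], [467.0, 149.0, 93.0], [468.0, 140.0, 89.0], [466.0, 134.0, 87.0]]
218 [[483.0, 148.0, 78.0], [467.0, 149.0, 87.0], [468.0, 140.0, 83.0], [467.0, 133.0, 80.0]]
220 [[575.0, 91.0, -2.0], [467.0, 149.0, 81.0], [566.0, 77.0, -3.0], [563.0, 70.0, -4.0]]
222 [[569.0, 95.0, -4.0], [564.0, 89.0, -3.0], [559.0, 83.0, -3.0], [555.0, 75.0, -4.0]]
```

Emit:
jog_arm(targets=[{"dx": 0.006,"dy": 0,"dz": -0.015,"rx": 0,"ry": 0,"rz": 0,"grip": 0},{"dx": 0.006,"dy": 0,"dz": -0.032,"rx": 0,"ry": 0,"rz": 0,"grip": 0},{"dx": 0.006,"dy": 0.002,"dz": -0.032,"rx": 0,"ry": 0,"rz": 0,"grip": 0},{"dx": 0.0065,"dy": 0.006,"dz": -0.032,"rx": 0,"ry": 0,"rz": 0,"grip": 0},{"dx": 0.007,"dy": 0.009,"dz": -0.032,"rx": 0,"ry": 0,"rz": 0,"grip": 0},{"dx": 0.007,"dy": 0.011,"dz": -0.032,"rx": 0,"ry": 0,"rz": 0,"grip": 0}])

```text
time_s: 17.95
tcp_pos: [490.3, 152.1, 16.3]
tool_rot: [0.179, 2.961, -0.015]
contact_force: [-0.6, 0.7, -0.4]
gripper_width: 0.8
grasp_force: 0.0
```

```bash
python3 look.py
python3 - <<'E'
from k import *
p=get_image("scene"); w=cloud(p)
for v in range(216,236,3): print(v,[w[v,u].round().tolist() for u in (244,248,252)])
E
```

```text
scene (array([501.87,   0.12,  51.13]), np.int64(1913), array([-128.34,  131.93]), array([-82.24,  84.78]))
top (array([500.55,   0.12,  52.57]), np.int64(801), array([-29.48, 130.03]), array([-29.84,  84.37]))
scene (array([501.88,   0.12,  51.15]), np.int64(1929), array([-127.43,  132.35]), array([-82.43,  84.65]))
18.25 [489.63 151.44  15.57] [ 0.33  0.51  2.09 -0.2   0.39 -0.95] [ 0.11 -0.03  0.31]
216 [[482.0, 164.0, 90.0], [465.0, 164.0, 100.0], [467.0, 152.0, 94.0]]
219 [[488.0, 161.0, 77.0], [467.0, 163.0, 90.0], [468.0, 151.0, 84.0]]
222 [[490.0, 160.0, 67.0], [469.0, 162.0, 80.0], [469.0, 151.0, 75.0]]
225 [[492.0, 160.0, 58.0], [472.0, 160.0, 69.0], [472.0, 150.0, 65.0]]
228 [[556.0, 122.0, -4.0], [473.0, 160.0, 60.0], [472.0, 150.0, 57.0]]
231 [[542.0, 131.0, -3.0], [475.0, 159.0, 50.0], [475.0, 148.0, 45.0]]
234 [[531.0, 138.0, -2.0], [536.0, 123.0, -12.0], [541.0, 107.0, -22.0]]
```

Emit:
jog_arm(targets=[{"dx": 0.0002,"dy": 0.002,"dz": 0,"rx": 0,"ry": 0,"rz": 0,"grip": 0},{"dx": 0.0005,"dy": 0.004,"dz": 0,"rx": 0,"ry": 0,"rz": 0,"grip": 0},{"dx": 0.0007,"dy": 0.006,"dz": 0,"rx": 0,"ry": 0,"rz": 0,"grip": 0},{"dx": 0.001,"dy": 0.008,"dz": 0,"rx": 0,"ry": 0,"rz": 0,"grip": 0},{"dx": 0.0012,"dy": 0.01,"dz": 0,"rx": 0,"ry": 0,"rz": 0,"grip": 0}])

```text
time_s: 18.8
tcp_pos: [490.4, 161.2, 15.3]
tool_rot: [0.179, 2.964, -0.017]
contact_force: [-0.2, -3.8, 2.4]
gripper_width: 0.8
grasp_force: 2.1
```

Emit:
jog_arm(targets=[{"dx": 0.0002,"dy": 0.002,"dz": 0,"rx": 0,"ry": 0,"rz": 0,"grip": 0},{"dx": 0.0005,"dy": 0.004,"dz": 0,"rx": 0,"ry": 0,"rz": 0,"grip": 0},{"dx": 0.0007,"dy": 0.006,"dz": 0,"rx": 0,"ry": 0,"rz": 0,"grip": 0},{"dx": 0.001,"dy": 0.008,"dz": 0,"rx": 0,"ry": 0,"rz": 0,"grip": 0}])

```text
time_s: 19.2
tcp_pos: [491.7, 169.6, 15.4]
tool_rot: [0.179, 2.963, -0.016]
contact_force: [-0.0, -2.9, 1.3]
gripper_width: 0.7
grasp_force: 1.8
```

```bash
python3 look.py
```

```text
scene (array([369.07,   0.34,  40.25]), np.int64(388), array([-44.06,  10.08]), array([-35.91,   3.06]))
top (array([498.4 ,   0.2 ,  52.49]), np.int64(633), array([-11.96, 144.1 ]), array([-12.99,  96.81]))
scene (array([502.3 ,   0.12,  51.19]), np.int64(1949), array([-116.44,  144.08]), array([-70.58,  96.56]))
19.5 [492.07 169.79  15.44] [ 0.36  0.52  2.07 -0.2   0.41 -0.91] [-1.16 -0.25 -0.69]
```

Emit:
jog_arm(targets=[{"dx": 0.0002,"dy": 0.002,"dz": 0,"rx": 0,"ry": 0,"rz": 0,"grip": 0},{"dx": 0.0005,"dy": 0.004,"dz": 0,"rx": 0,"ry": 0,"rz": 0,"grip": 0},{"dx": 0.0005,"dy": 0.0045,"dz": 0,"rx": 0,"ry": 0,"rz": 0,"grip": 0},{"dx": 0.0005,"dy": -0.01,"dz": 0,"rx": 0,"ry": 0,"rz": 0,"grip": 0},{"dx": 0.0005,"dy": -0.03,"dz": 0,"rx": 0,"ry": 0,"rz": 0,"grip": 0},{"dx": 0.0005,"dy": -0.03,"dz": 0.04,"rx": 0,"ry": 0,"rz": 0,"grip": 0},{"dx": 0.0005,"dy": -0.03,"dz": 0.09,"rx": 0,"ry": 0,"rz": 0,"grip": 0}])

```text
time_s: 20.2
tcp_pos: [490.7, 138.8, 104.3]
tool_rot: [0.181, 2.968, -0.017]
contact_force: [0.7, 0.7, 0.0]
gripper_width: -0.3
grasp_force: 0.0
```

```bash
python3 look.py
python3 - <<'E'
from k import *
R0=R.from_rotvec(s0["tool_rot"])
for y in (-12,-7): print(turn(R0,y,25))
for x in [(537,305,53),(537,317,53),(480,317,53)]:
  for yaw in (-12,-7,0): print(x,yaw,ik(np.array(x,float),tgt(yaw,25),s0["qpos"]))
E
```

```text
scene (array([502.39,   0.12,  51.12]), np.int64(1943), array([-111.66,  146.23]), array([-65.98, 100.75]))
[ -2.54 -14.63  -5.06]
[ -1.9  -14.72  -0.08]
(537, 305, 53) -12 (array([ 0.68,  0.54,  1.96, -0.78,  0.48, -0.01]), np.float64(1.1368683772161603e-15))
(537, 305, 53) -7 (array([ 0.66,  0.53,  1.98, -0.79,  0.43, -0.09]), np.float64(1.1368683772161603e-15))
(537, 305, 53) 0 (array([ 0.64,  0.52,  2.  , -0.79,  0.36, -0.22]), np.float64(5.2659743232652545e-12))
(537, 317, 53) -12 (array([ 0.7 ,  0.55,  1.94, -0.77,  0.5 , -0.01]), np.float64(2.842170943040401e-15))
(537, 317, 53) -7 (array([ 0.68,  0.54,  1.96, -0.78,  0.45, -0.09]), np.float64(3.9790393202565614e-15))
(537, 317, 53) 0 (array([ 0.66,  0.53,  1.99, -0.78,  0.37, -0.22]), np.float64(7.764811016386375e-13))
(480, 317, 53) -12 (array([ 0.77,  0.51,  2.03, -0.83,  0.5 ,  0.13]), np.float64(3.9790393202565614e-15))
(480, 317, 53) -7 (array([ 0.76,  0.5 ,  2.05, -0.86,  0.44,  0.07]), np.float64(1.1368683772161603e-15))
(480, 317, 53) 0 (array([ 0.73,  0.49,  2.08, -0.89,  0.37, -0.03]), np.float64(1.1368683772161604e-14))
  return _methods._mean(a, axis=axis, dtype=dtype,
  ret = ret.dtype.type(ret / rcount)
Traceback (most recent call last):
  File "look.py", line 4, in <module>
    if r: print(n,pin(w,r[0]["pixels"]))
                  ~~~^^^^^^^^^^^^^^^^^^
  File "m.py", line 17, in pin
    best=least_squares(f,p,args=(X,),loss="soft_l1",f_scale=1.5).x
         ~~~~~~~~~~~~~^^^^^^^^^^^^^^^^^^^^^^^^^^^^^^^^^^^^^^^^^^
ValueError: Initial guess is outside of provided bounds
```

Emit:
jog_arm(targets=[{"dx": 0,"dy": 0.02,"dz": 0.04,"rx": -0.8,"ry": -4.9,"rz": -1.7,"grip": 0.04},{"dx": 0.005,"dy": 0.06,"dz": 0.05,"rx": -1.6,"ry": -9.8,"rz": -3.4,"grip": 0.087},{"dx": 0.015,"dy": 0.1,"dz": 0.05,"rx": -2.5,"ry": -14.6,"rz": -5.1,"grip": 0.087},{"dx": 0.03,"dy": 0.14,"dz": 0.04,"rx": -2.5,"ry": -14.6,"rz": -5.1,"grip": 0.087},{"dx": 0.047,"dy": 0.176,"dz": 0.01,"rx": -2.5,"ry": -14.6,"rz": -5.1,"grip": 0.087},{"dx": 0.047,"dy": 0.176,"dz": -0.02,"rx": -2.5,"ry": -14.6,"rz": -5.1,"grip": 0.087},{"dx": 0.047,"dy": 0.176,"dz": -0.036,"rx": -2.5,"ry": -14.6,"rz": -5.1,"grip": 0.087},{"dx": 0.047,"dy": 0.176,"dz": -0.036,"rx": -2.5,"ry": -14.6,"rz": -5.1,"grip": 0.087}])

```text
time_s: 21.2
tcp_pos: [536.4, 314.3, 64.3]
tool_rot: [0.282, 2.703, -0.071]
contact_force: [1.3, 0.6, 0.3]
gripper_width: 61.1
grasp_force: 0.0
```

Run:
```python
from k import *
print(turn(R.from_rotvec(s0["tool_rot"]),-12,25),s0["tcp_pos"],s0["gripper_width"])
```

```text
[ 0.29 -0.64 -0.01] [536.4  314.27  64.26] 61.085723271571695
```

Emit:
jog_arm(targets=[{"dx": 0,"dy": 0,"dz": -0.005,"rx": 0,"ry": 0,"rz": 0,"grip": 0.087},{"dx": 0,"dy": 0,"dz": -0.008,"rx": 0,"ry": 0,"rz": 0,"grip": 0.087},{"dx": 0,"dy": 0,"dz": -0.011,"rx": 0,"ry": 0,"rz": 0,"grip": 0.087},{"dx": 0,"dy": 0,"dz": -0.013,"rx": 0,"ry": 0,"rz": 0,"grip": 0.087},{"dx": 0,"dy": 0,"dz": -0.013,"rx": 0,"ry": 0,"rz": 0,"grip": 0.087}])

```text
time_s: 21.7
tcp_pos: [539.5, 315.4, 56.8]
tool_rot: [0.285, 2.696, -0.063]
contact_force: [0.6, -0.1, -0.2]
gripper_width: 86.7
grasp_force: 0.0
```

Emit:
jog_arm(targets=[{"dx": -0.001,"dy": 0,"dz": -0.001,"rx": 0,"ry": 0,"rz": 0,"grip": 0.087},{"dx": -0.001,"dy": 0,"dz": -0.002,"rx": 0,"ry": 0,"rz": 0,"grip": 0.087},{"dx": -0.001,"dy": 0,"dz": -0.003,"rx": 0,"ry": 0,"rz": 0,"grip": 0.087},{"dx": -0.001,"dy": 0,"dz": -0.003,"rx": 0,"ry": 0,"rz": 0,"grip": 0.087}])

```text
time_s: 22.1
tcp_pos: [539.9, 315.7, 55.2]
tool_rot: [0.283, 2.693, -0.063]
contact_force: [1.3, -2.8, 10.3]
gripper_width: 86.8
grasp_force: 5.0
```

Emit:
jog_arm(targets=[{"dx": -0.005,"dy": 0.0005,"dz": 0.0007,"rx": 0,"ry": 0,"rz": 1.4,"grip": 0.087},{"dx": -0.01,"dy": 0.001,"dz": 0.0015,"rx": 0,"ry": 0,"rz": 2.8,"grip": 0.087},{"dx": -0.015,"dy": 0.0015,"dz": 0.0021,"rx": 0,"ry": 0,"rz": 4.2,"grip": 0.087},{"dx": -0.02,"dy": 0.0018,"dz": 0.0025,"rx": 0,"ry": 0,"rz": 5.6,"grip": 0.087},{"dx": -0.025,"dy": 0.002,"dz": 0.0028,"rx": 0,"ry": 0,"rz": 7,"grip": 0.087}])

```text
time_s: 22.6
tcp_pos: [513.8, 318.9, 57.2]
tool_rot: [0.117, 2.705, -0.023]
contact_force: [1.1, 3.0, 5.6]
gripper_width: 87.0
grasp_force: 3.0
```

Emit:
jog_arm(targets=[{"dx": -0.005,"dy": 0.0003,"dz": -0.0003,"rx": 0,"ry": 0,"rz": 1.4,"grip": 0.087},{"dx": -0.01,"dy": 0.0006,"dz": -0.0008,"rx": 0,"ry": 0,"rz": 2.8,"grip": 0.087},{"dx": -0.015,"dy": 0.0009,"dz": -0.0015,"rx": 0,"ry": 0,"rz": 4.2,"grip": 0.087},{"dx": -0.02,"dy": 0.0012,"dz": -0.0023,"rx": 0,"ry": 0,"rz": 5.6,"grip": 0.087},{"dx": -0.025,"dy": 0.0015,"dz": -0.0033,"rx": 0,"ry": 0,"rz": 7,"grip": 0.087}])

```text
time_s: 23.1
tcp_pos: [490.8, 322.3, 56.0]
tool_rot: [-0.051, 2.703, 0.017]
contact_force: [-0.2, 4.4, 23.4]
gripper_width: 86.9
grasp_force: 11.7
```

```bash
sed -i 's/"scene","top","scene"/"scene","scene"/' look.py; python3 look.py
```

```text
scene (array([479.73,   0.12,  51.07]), np.int64(1946), array([-106.56,  150.65]), array([-63.55, 103.23]))
scene (array([479.43,   0.12,  51.06]), np.int64(1965), array([-109.63,  150.51]), array([-63.6 , 103.41]))
23.3 [490.69 322.2   56.07] [ 0.71  0.49  2.06 -0.86  0.35 -0.11] [ 0.4   5.37 20.17]
```

Emit:
jog_arm(targets=[{"dx": 0,"dy": 0,"dz": 0.03,"rx": 0,"ry": 0,"rz": 0,"grip": 0.087},{"dx": 0,"dy": 0.01,"dz": 0.08,"rx": 0,"ry": 5,"rz": -3,"grip": 0.04},{"dx": 0,"dy": 0.05,"dz": 0.11,"rx": 1,"ry": 10,"rz": -6,"grip": 0},{"dx": 0,"dy": 0.1,"dz": 0.11,"rx": 1.5,"ry": 15,"rz": -8,"grip": 0},{"dx": 0,"dy": 0.15,"dz": 0.11,"rx": 1.5,"ry": 15,"rz": -8,"grip": 0},{"dx": 0,"dy": 0.18,"dz": 0.11,"rx": 1.5,"ry": 15,"rz": -8,"grip": 0},{"dx": 0,"dy": 0.18,"dz": 0.11,"rx": 1.5,"ry": 15,"rz": -8,"grip": 0}])

```text
time_s: 24.0
tcp_pos: [487.8, 504.2, 162.9]
tool_rot: [0.158, 2.966, 0.014]
contact_force: [1.0, -0.0, -0.1]
gripper_width: 42.5
grasp_force: 0.0
```

```bash
cat > tr.py <<'E'
from k import *
np.set_printoptions(precision=3,suppress=True)
for n in ("scene","top"):
    p=get_image(n); w=cloud(p); r=regions_of("rolling_pin",p)
    if r: print(n,pin(w,r[0]["pixels"]))
    im=p["image"]; g=im[...,1].astype(int); v,u=np.mgrid[0:384,0:512]; Pl=onplane(p,u,v,24.)
    cv2.imwrite(f"pics/x_{n}_{state()['time_s']:.2f}.png",cv2.resize(im[140:330,100:300] if n=="scene" else im[140:290,120:260],None,fx=4 if n=="top" else 3,fy=4 if n=="top" else 3))
s=state(); print(s["time_s"],s["tcp_pos"],turn(R.from_rotvec(s["tool_rot"]),-7,10))
E
python3 tr.py; ls pics
```

```text
scene (array([476.001,   0.121,  51.107]), np.int64(2085), array([-108.732,  151.591]), array([-63.466, 103.829]))
top (array([477.409,  -0.016,  52.323]), np.int64(928), array([-109.397,  148.341]), array([-104.803,  141.403]))
24.2 [487.398 497.355 161.814] [-0.786 -0.267 -0.777]
s1.png
s2.png
s3.png
s4.png
scene0.png
top0.png
x_scene_24.10.png
x_top_24.20.png
```

View pics/x_top_24.20.png

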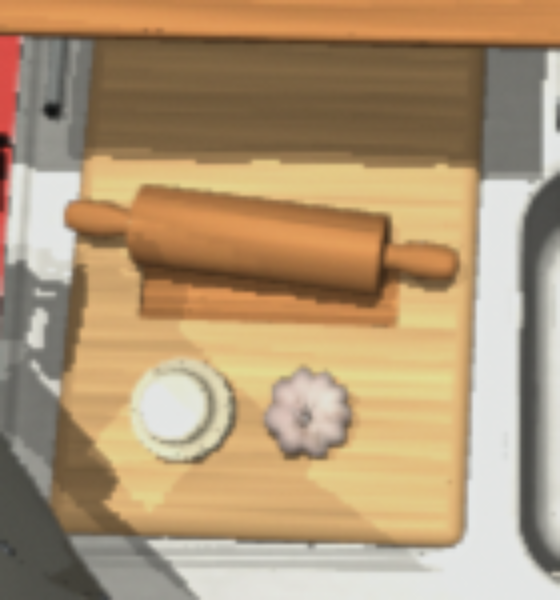

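```bash
python3 - <<'E'
from k import *
np.set_printoptions(precision=3,suppress=True)
import re
src=open("m.py").read().replace("p=np.array([np.median(X[:,0]),0,52.])","p=np.array([np.median(X[:,0]),0.1,52.])"); open("m.py","w").write(src)
E
python3 - <<'E'
from m import *
np.set_printoptions(precision=3,suppress=True)
for n in ("top","scene"):
    p=get_image(n); w=cloud(p); r=regions_of("rolling_pin",p)
    if not r: continue
    print(n,pin(w,r[0]["pixels"]))
    m=r[0]["pixels"]; v,u=np.nonzero(m); Q=onplane(p,u,v,52.)
    c=Q[:,:2].mean(0); U,S,Vt=np.linalg.svd(Q[:,:2]-c,full_matrices=False); d=Vt[0]*np.sign(Vt[0,1]); t=(Q[:,:2]-c)@d
    print("mask axis",c,d, t.min(),t.max(), c+d*(t.min()+t.max())/2)
    # trough ends: pixels on the trough far/near floor along lines through the center
    im=cv2.cvtColor(p["image"],cv2.COLOR_BGR2HSV)
    for off in (-8,0,8):
        ys=np.arange(215,425,1.0); xs=443.5+off+.033*(ys-320)
        X=np.c_[xs,ys,np.full_like(ys,24.),np.ones_like(ys)]@p["view"].T
        uu=p["cx"]+p["fx"]*X[:,0]/-X[:,2]; vv=p["cy"]+p["fy"]*-X[:,1]/-X[:,2]
        prof=cv2.remap(p["image"][...,1],uu.astype(np.float32),vv.astype(np.float32),cv2.INTER_LINEAR).ravel().astype(int)
        d1=np.abs(prof[4:]-prof[:-4]); 
        L=d1[:40].argmax(); Rr=len(d1)-40+d1[-40:].argmax(); print(off,ys[L+2],d1[L],ys[Rr+2],d1[Rr], (ys[L+2]+ys[Rr+2])/2)
E
```

```text
top (array([474.827,   0.12 ,  52.359]), np.int64(1244), array([-110.751,  147.537]), array([-62.846, 103.894]))
mask axis [478.157 322.885] [0.127 0.992] -136.7613710587128 131.76919840081217 [477.839 320.409]
-8 230.0 44 410.0 74 320.0
0 242.0 40 410.0 53 326.0
8 240.0 50 410.0 68 325.0
scene (array([475.98 ,   0.121,  51.116]), np.int64(2092), array([-109.517,  150.966]), array([-63.241, 103.732]))
mask axis [478.291 324.053] [0.098 0.995] -142.30449094070568 129.97594187422138 [477.688 317.918]
-8 229.0 111 408.0 41 318.5
0 229.0 97 405.0 53 317.0
8 229.0 80 407.0 74 318.0
```

The top crop shows the pin just behind the trough, crooked but squared enough to drop. Its left handle end is at (68, 215), its right at (458, 262), and the trough spans columns 140–397. The trough centre is y≈320, and rolling on crooked would overshoot by about 4.5 mm, so I'll nudge the pin back endwise from the left.

Emit:
jog_arm(targets=[{"dx": 0.0115,"dy": -0.01,"dz": -0.04,"rx": -0.8,"ry": -0.3,"rz": -0.8,"grip": 0},{"dx": 0.0115,"dy": -0.01,"dz": -0.08,"rx": -0.8,"ry": -0.3,"rz": -0.8,"grip": 0},{"dx": 0.0115,"dy": -0.01,"dz": -0.12,"rx": -0.8,"ry": -0.3,"rz": -0.8,"grip": 0},{"dx": 0.0115,"dy": -0.01,"dz": -0.146,"rx": -0.8,"ry": -0.3,"rz": -0.8,"grip": 0},{"dx": 0.0115,"dy": -0.02,"dz": -0.146,"rx": -0.8,"ry": -0.3,"rz": -0.8,"grip": 0},{"dx": 0.0115,"dy": -0.025,"dz": -0.146,"rx": -0.8,"ry": -0.3,"rz": -0.8,"grip": 0},{"dx": 0.0115,"dy": -0.03,"dz": -0.146,"rx": -0.8,"ry": -0.3,"rz": -0.8,"grip": 0},{"dx": 0.0115,"dy": -0.03,"dz": -0.146,"rx": -0.8,"ry": -0.3,"rz": -0.8,"grip": 0}])

```text
time_s: 25.2
tcp_pos: [500.9, 468.9, 19.1]
tool_rot: [0.183, 2.958, -0.01]
contact_force: [-0.3, 0.8, 0.9]
gripper_width: 1.1
grasp_force: 0.0
```

Emit:
jog_arm(targets=[{"dx": -0.001,"dy": -0.003,"dz": -0.002,"rx": 0,"ry": 0,"rz": 0,"grip": 0},{"dx": -0.001,"dy": -0.005,"dz": -0.002,"rx": 0,"ry": 0,"rz": 0,"grip": 0},{"dx": -0.001,"dy": -0.007,"dz": -0.002,"rx": 0,"ry": 0,"rz": 0,"grip": 0},{"dx": -0.0015,"dy": -0.009,"dz": -0.002,"rx": 0,"ry": 0,"rz": 0,"grip": 0},{"dx": -0.0015,"dy": -0.0105,"dz": -0.002,"rx": 0,"ry": 0,"rz": 0,"grip": 0},{"dx": -0.0015,"dy": -0.0105,"dz": -0.002,"rx": 0,"ry": 0,"rz": 0,"grip": 0}])

```text
time_s: 25.8
tcp_pos: [498.9, 459.3, 15.6]
tool_rot: [0.181, 2.958, -0.01]
contact_force: [0.5, 4.2, 3.0]
gripper_width: 0.6
grasp_force: 2.2
```

```bash
cat > look.py <<'E'
from k import *
np.set_printoptions(precision=3,suppress=True)
for n in ("scene","top"):
    p=get_image(n); w=cloud(p); r=regions_of("rolling_pin",p)
    if r: print(n,pin(w,r[0]["pixels"]))
s=state(); print(s["time_s"],s["tcp_pos"],s["contact_force"])
E
python3 look.py
```

```text
scene (array([476.032,   0.125,  51.109]), np.int64(2074), array([-112.831,  147.259]), array([-68.104,  99.461]))
top (array([474.728,   0.123,  52.512]), np.int64(1230), array([-113.323,  139.7  ]), array([-68.193,  92.455]))
26.0 [498.793 459.272  15.452] [-0.18   4.344  5.04 ]
```

Emit:
jog_arm(targets=[{"dx": 0,"dy": 0.025,"dz": 0,"rx": 0,"ry": 0,"rz": 0,"grip": 0},{"dx": 0,"dy": 0.025,"dz": 0.05,"rx": 0,"ry": 0,"rz": 0,"grip": 0},{"dx": 0,"dy": 0.01,"dz": 0.1,"rx": -0.6,"ry": -5,"rz": 0,"grip": 0.04},{"dx": 0.004,"dy": -0.03,"dz": 0.13,"rx": -1.2,"ry": -10,"rz": 0,"grip": 0.087},{"dx": 0.008,"dy": -0.07,"dz": 0.13,"rx": -1.9,"ry": -14.7,"rz": 0,"grip": 0.087},{"dx": 0.0125,"dy": -0.11,"dz": 0.12,"rx": -1.9,"ry": -14.7,"rz": 0,"grip": 0.087},{"dx": 0.0125,"dy": -0.144,"dz": 0.09,"rx": -1.9,"ry": -14.7,"rz": 0,"grip": 0.087},{"dx": 0.0125,"dy": -0.144,"dz": 0.06,"rx": -1.9,"ry": -14.7,"rz": 0,"grip": 0.087},{"dx": 0.0125,"dy": -0.144,"dz": 0.05,"rx": -1.9,"ry": -14.7,"rz": 0,"grip": 0.087},{"dx": 0.0125,"dy": -0.144,"dz": 0.05,"rx": -1.9,"ry": -14.7,"rz": 0,"grip": 0.087}])

```text
time_s: 27.0
tcp_pos: [509.0, 311.7, 62.2]
tool_rot: [0.166, 2.706, -0.043]
contact_force: [-0.2, 0.5, 0.3]
gripper_width: 60.9
grasp_force: 0.0
```

```bash
python3 look.py
python3 - <<'E'
from k import *
print(turn(R.from_rotvec(s0["tool_rot"]),-7,25),s0["tcp_pos"],s0["gripper_width"])
E
```

```text
scene (array([475.889,   0.125,  51.109]), np.int64(2033), array([-111.904,  146.45 ]), array([-68.061,  99.154]))
top (array([520.541,   0.923,  49.812]), np.int64(119), array([-127.571,  -65.084]), array([-128.047,  -64.448]))
27.2 [510.964 314.536  65.421] [-0.661  0.091 -0.504]
[-0.03 -0.03  0.  ] [510.96 314.54  65.42] 76.89805520135891
```

Fully aligned. Next I'll lower to light contact.

Emit:
jog_arm(targets=[{"dx": 0.001,"dy": 0,"dz": -0.003,"rx": 0,"ry": 0,"rz": 0,"grip": 0.087},{"dx": 0.001,"dy": 0,"dz": -0.006,"rx": 0,"ry": 0,"rz": 0,"grip": 0.087},{"dx": 0.001,"dy": 0,"dz": -0.009,"rx": 0,"ry": 0,"rz": 0,"grip": 0.087},{"dx": 0.001,"dy": 0,"dz": -0.011,"rx": 0,"ry": 0,"rz": 0,"grip": 0.087},{"dx": 0.001,"dy": 0,"dz": -0.0125,"rx": 0,"ry": 0,"rz": 0,"grip": 0.087},{"dx": 0.001,"dy": 0,"dz": -0.0125,"rx": 0,"ry": 0,"rz": 0,"grip": 0.087}])

```text
time_s: 27.8
tcp_pos: [513.7, 314.6, 54.0]
tool_rot: [0.165, 2.699, -0.036]
contact_force: [2.9, -4.4, 11.0]
gripper_width: 86.9
grasp_force: 5.6
```

Emit:
jog_arm(targets=[{"dx": -0.005,"dy": 0.0006,"dz": 0.0009,"rx": 0,"ry": 0,"rz": 0,"grip": 0.087},{"dx": -0.01,"dy": 0.0012,"dz": 0.0018,"rx": 0,"ry": 0,"rz": 0,"grip": 0.087},{"dx": -0.015,"dy": 0.0018,"dz": 0.0025,"rx": 0,"ry": 0,"rz": 0,"grip": 0.087},{"dx": -0.02,"dy": 0.0024,"dz": 0.003,"rx": 0,"ry": 0,"rz": 0,"grip": 0.087},{"dx": -0.025,"dy": 0.003,"dz": 0.0033,"rx": 0,"ry": 0,"rz": 0,"grip": 0.087}])

```text
time_s: 28.3
tcp_pos: [487.8, 318.0, 57.0]
tool_rot: [0.165, 2.699, -0.035]
contact_force: [0.9, -2.0, 9.4]
gripper_width: 86.8
grasp_force: 4.6
```

```bash
python3 look.py
```

```text
scene (array([463.505,   0.124,  51.15 ]), np.int64(2080), array([-109.29 ,  146.297]), array([-66.366, 100.569]))
top (array([476.397,   0.509,  46.942]), np.int64(157), array([-116.27 ,   86.494]), array([-116.965,   86.914]))
28.5 [487.769 317.975  56.98 ] [ 0.742 -1.07   9.299]
```

Emit:
jog_arm(targets=[{"dx": -0.005,"dy": 0.0006,"dz": 0,"rx": 0,"ry": 0,"rz": 0,"grip": 0.087},{"dx": -0.01,"dy": 0.0012,"dz": -0.0004,"rx": 0,"ry": 0,"rz": 0,"grip": 0.087},{"dx": -0.015,"dy": 0.0018,"dz": -0.001,"rx": 0,"ry": 0,"rz": 0,"grip": 0.087},{"dx": -0.02,"dy": 0.0024,"dz": -0.002,"rx": 0,"ry": 0,"rz": 0,"grip": 0.087}])

```text
time_s: 28.9
tcp_pos: [467.4, 319.8, 55.0]
tool_rot: [0.167, 2.7, -0.036]
contact_force: [-3.8, -4.4, 15.0]
gripper_width: 86.9
grasp_force: 7.4
```

```bash
python3 look.py
```

```text
scene (array([452.987,   0.114,  49.329]), np.int64(2070), array([-110.698,  147.811]), array([-65.577, 101.589]))
top (array([459.895,   0.015,  48.614]), np.int64(362), array([-115.121,   96.225]), array([-112.842,   96.894]))
29.1 [467.093 319.768  54.893] [-4.625 -3.968 15.226]
```

Emit:
jog_arm(targets=[{"dx": -0.005,"dy": 0.0005,"dz": -0.001,"rx": 0,"ry": 0,"rz": 0.3,"grip": 0.087},{"dx": -0.01,"dy": 0.001,"dz": -0.0025,"rx": 0,"ry": 0,"rz": 0.8,"grip": 0.087},{"dx": -0.015,"dy": 0.0014,"dz": -0.004,"rx": 0,"ry": 0,"rz": 1.2,"grip": 0.087},{"dx": -0.018,"dy": 0.0016,"dz": -0.0055,"rx": 0,"ry": 0,"rz": 1.5,"grip": 0.087}])

```text
time_s: 29.5
tcp_pos: [448.5, 321.5, 48.2]
tool_rot: [0.129, 2.703, -0.028]
contact_force: [0.2, 0.3, -0.5]
gripper_width: 86.9
grasp_force: 0.2
```

```bash
python3 look.py
```

```text
scene (array([446.358,   0.063,  45.321]), np.int64(1867), array([-110.297,  150.014]), array([-65.387, 102.062]))
top (array([450.596,  -0.089,  46.495]), np.int64(578), array([-111.105,  146.861]), array([-110.289,  142.016]))
29.7 [448.685 321.267  48.042] [-1.949 -1.106  1.053]
```

Emit:
jog_arm(targets=[{"dx": 0,"dy": 0,"dz": 0.03,"rx": 0,"ry": 0,"rz": 0,"grip": 0.087},{"dx": -0.01,"dy": 0.02,"dz": 0.07,"rx": 0,"ry": 0,"rz": 0,"grip": 0.087},{"dx": -0.02,"dy": 0.07,"dz": 0.11,"rx": 0,"ry": 0,"rz": 0,"grip": 0.087},{"dx": -0.03,"dy": 0.12,"dz": 0.13,"rx": 0,"ry": 0,"rz": 0,"grip": 0.087},{"dx": -0.04,"dy": 0.16,"dz": 0.13,"rx": 0,"ry": 0,"rz": 0,"grip": 0.087},{"dx": -0.04,"dy": 0.2,"dz": 0.13,"rx": 0,"ry": 0,"rz": 0,"grip": 0.087}])

```text
time_s: 30.3
tcp_pos: [408.2, 523.9, 180.2]
tool_rot: [0.131, 2.703, -0.025]
contact_force: [0.5, 0.3, -0.5]
gripper_width: 87.3
grasp_force: 0.0
```

```bash
python3 tr.py; ls pics
```

```text
scene (array([444.729,   0.035,  43.533]), np.int64(2078), array([-110.04 ,  150.624]), array([-64.603, 102.531]))
top (array([443.665,   0.033,  44.816]), np.int64(1231), array([-110.016,  149.298]), array([-64.041, 102.38 ]))
30.5 [408.43  521.79  177.468] [ 1.649 14.827 -1.553]
s1.png
s2.png
s3.png
s4.png
scene0.png
top0.png
x_scene_24.10.png
x_scene_30.40.png
x_top_24.20.png
x_top_30.50.png
```

View pics/x_top_30.50.png

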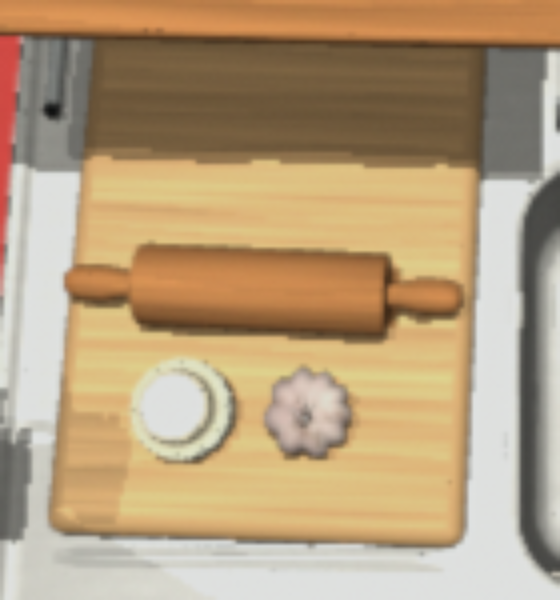

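```bash
python3 look.py
```

```text
scene (array([444.702,   0.036,  43.506]), np.int64(2050), array([-108.178,  150.34 ]), array([-64.366, 102.676]))
top (array([443.543,   0.033,  44.778]), np.int64(1188), array([-110.018,  148.013]), array([-63.774, 101.98 ]))
30.7 [408.973 519.645 177.726] [-0.65   0.056  0.015]
```

The pin lies squarely in the trough, with the barrel at columns 132–390. It is still, about 7.6 mm lower than on the board. The timer at (183, 410) and the garlic at (308, 412) have not moved.

```bash
python3 -c "
from station import *
print(sign_off())"
```

```text
the job is handed in; nothing more can be done
None
```

The rolling pin was rolled out from under the shelf and lies still in the pin rest, square with it and within about 2 mm of its middle; the timer and garlic have not moved, and the job is handed in (`sign_off` gave no verdict).

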